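Put the chocolate scraper away and turn the counter sign

ROBOT

A 6-joint arm with a two-finger parallel gripper is mounted at the origin on the work surface. World frame = base frame: x ahead of the robot, y to its left, z up, the work surface at z = 0. Lengths are in m, angles in rad, forces in N, time in s.
With the tool pointing down it reaches from about 0.35 to 0.775 m from the base axis. Payload 7.3 kg.
Tool frame: the origin (TCP) lies at the very end of the fingers, on their centre line; the grasp point (between the pads) lies 19 mm behind it; x points along the fingers, y is the direction in which the jaws open and shut, and the axes are right-handed (so a half turn about x gives the same grasp; the last joint's range is limited). The gripper opens to 92 mm and grips with 3 to 60 N. Pads are 19 mm wide; open, the fingers measure 130 mm over their backs; the gripper's body (75 mm by 190 mm) begins 47 mm behind the grasp point.
Start: joints at [-1.391, 0.342, 1.524, -0, 1.275, -0.146], TCP at [0.168, -0.497, 0.227] pointing down, gripper open.
Joint ranges: [-2.53, 2.53], [-0.77, 2.02], [0.04, 2.7], [-1, 4.14], [0.28, 2.66], [-3.11, 3.11]. Speed limits (rad/s): [2.57, 2.57, 3.14, 3.14, 3.14, 3.14].

INTERFACE

Orientations are given as [roll, pitch, yaw] about the fixed x, y, z axes, in that order (R = Rz(yaw) Ry(pitch) Rx(roll)).
In Python, from cell import observe, vision, job gives the robot as it stands.
- The arm moves only by the tool send_rows, never from a script. Its argument "motion" is a list of rows, each an object with "hand": the opening, from -1 (shut) to 1 (fully open), so that 0 is half open; "slide": the shift along the tool's x, y, z in mm, a list of three; "spin": the turn about the tool's x in rad. In form: [{"hand": hand, "slide": [tx, ty, tz], "spin": spin}, ...]. A call has 1 to 8 rows; each row shifts and turns the pose as measured when the row begins, along the tool's axes as they then stand; what a row does not reach is not made up. A row lasts 1/10 s, in which the tool goes at most 50 mm and 8.59 degrees, less where a joint would pass 70% of its speed; a pose out of reach is approached as far as the arm can. A call with a gripper value outside its range is refused whole. The fingers move at their own pace and stop on an object; "grip_force" is the grip in N (left out, the last holds). Time passes only in rows, so rows that do not move let the fingers close. It gives the time, the measured TCP pose, the force and the opening at its end, in the units of the state.
- observe(): the state, without advancing time (a new reading comes with each control period).
- vision.read_camera(name): name is "scene" or "side" or "wrist"; returns a dict with "pixels" (420x560x3 uint8, blue, green, red), "range_z" (420x560 float32, m along the optical axis (not along the pixel's ray), 0 where there is no reading), "fx", "fy", "cx", "cy" (pixels), "world_from_camera" (4x4, takes a point from camera to world coordinates); the wrist camera has in their place "T_tool_cam" (4x4, takes a point from camera to tool coordinates, whose origin is the TCP and whose axes are the tool frame's). Camera axes: x right, y down, z forward; pixel columns grow to the right and rows downward; lengths in m; the calibration is good to about 2 mm. A picture is of the moment at which its call begins: read the wrist's pose just before it.
- job.hand_in(): hands the job in, once; it reports no verdict.
Trained networks look in a picture, given as the dict that the camera call returned (one of the last four; its "shot" number tells which), for a name from the list of things; names that differ only in an ending like _2 or _b are one class to them, and where a whole thing is asked for, a point or a joint stands for the part that bears it (a point fixed in the world has none). Each returns a list of dicts, best first, with "conf" (0 to 1); they miss things now and then, are a little off and sometimes report something else, mostly with a low value. They report only what shows in the picture. A call takes as long as a camera call. They do not tell look-alikes from the thing itself.
- vision.search_frame(picture, thing): "uv" ([column, row] in pixels, amid what is visible of it).
- vision.cut_out(picture, thing): "mask" (420x560 bool, what is visible of it) and "uv" ([column, row] in pixels, amid what is visible of it).
The state is a dict: "time": time; "qpos": joint angles; "qvel": joint speeds; "joint_efforts": joint torques, N m; "tool_pos": TCP position; "tool_rot": TCP orientation; "contact_force": force on the tool from outside, world axes, zero at the start; "torque": the same for the moment, N m; "opening": finger opening in m.
Only numpy, scipy, OpenCV 4.12 (cv2) and the standard library are available. Lean on these libraries where they do the work, as an engineer would, in place of code of your own. Each camera call takes 0.05 s, during which the arm holds its last target.

TASK

Close down the chocolate-filling station: pull the drawer open, take the scraper off its sloped rest, lay it flat in the drawer and push the drawer fully shut. Then, last of all, spin the leaning counter sign half a turn on its spindle, either way round, so that its six-dot face shows squarely to the side away from the robot where the one-dot face showed before, and let go of it. Leave the bowl, the pot lid and the chocolate mould where they are.

Things in the scene. Friction and masses are not known exactly. Their poses are not given: they have to be found in the camera images.
- cab: Low drawer unit fixed to the table, pale wood, 240 mm deep (x) x 250 mm wide (y) x 100 mm high, with one drawer. Origin: centre of its underside. Its front, with a white drawer front and a steel bar handle, is at its -x side, towards the robot; the unit is turned a little about the vertical.
- cab_drawer0 (a joint): How far the drawer is pulled out along the unit's -x, in m: 0 shut, 0.166 fully out. It may start up to 15 mm ajar. It slides with about 1 N of friction and stays where it is left.
- cab_drawer0_handle (a point): Middle of the drawer's bar handle, moving with the drawer: a level round steel bar 11 mm thick, 120 mm long along the unit's y, 62 mm above the table, its centre line 35 mm in front of the drawer front; clear from above. Axes as the unit's.
- drawer_floor (a point): Centre of the drawer's inner floor, moving with it, 22 mm above the table. Axes as the unit's (-x towards the handle). Floor 195 mm (x) by 208 (y); side walls rise 56 mm above it, the drawer front 67. Pulled out by q mm, the part from x = -97 to x = q - 104 is uncovered; the rest is under the unit's top board, whose underside is 66 mm above the floor.
- rest: Pale wooden tool rest fixed to the table, foot 180 x 100 mm. Origin: centre of its underside. Its slope rises at 25 degrees towards its own +x; its surface is 65 mm above the origin. A wide pad with a low ledge at its foot carries the blade, an 18 mm wide rib the handle, so fingers have room on both sides of the handle.
- scraper: Loose chocolate scraper, about 0.14 kg, 160 mm long, underside flat: steel blade (70 mm wide, 4 thick, x -80 to -5) and dark wood handle (26 wide in y, 24 high in z, x -5 to +80). Origin: middle of the underside; x towards the handle's end, z up through the top. Starts lying on the rest, handle up the slope, so its z leans 25 degrees towards the robot. Balances 5 mm bladewards of the origin.
- stand: Fixed foot of the counter sign, a dark steel disc 120 mm across and 18 mm high. Origin: centre of its underside. From 20 mm above the origin a spindle rises, leaning 25 degrees from vertical towards the stand's own -x (towards the robot); its direction is (-0.423, 0, 0.906) in the stand's axes. Stand +x is the side away from the robot.
- sign (a joint): Angle of the sign on its spindle, rad, growing anticlockwise seen from above. At 0 the one-dot face looks squarely to the stand's +x (and up), the sign's width along the stand's y; at +3.14 or -3.14 the six-dot face does. Starts within 0.3 of 0. Turns either way to stops at 3.7 and -3.7; 0.06 N m of friction: it stays where it is left.
- sign_top (a point): Middle of the sign's upper edge, on the spindle axis, 170 mm along it from its foot. z along the spindle, y along the sign's width, +x out of the one-dot face; turns with the sign. The sign: wooden board 140 mm wide, 90 high (down the spindle from here), 8 thick, spindle through its middle; pale dots 2 mm thick on both faces: one large (56 mm) or six small (24 mm).
- bowl: White open bowl, 160 mm across, 90 mm high, loose: not to be disturbed. Origin: centre of its underside.
- potlid: Round grey pot lid, 170 mm across, 13 mm high, lying loose on the table: not to be disturbed. Origin: centre of its underside.
- mould: White chocolate mould, 140 x 200 x 14 mm with round cups, lying loose on the table: not to be disturbed. Origin: centre of its underside.
There are look-alikes about, which are no part of the job. Several things have the shape of the scraper; the one meant has the colours described above.

How it is judged:
On the way, in this order (a step that is already met when the one before it is completed fails the run):
1. the drawer is pulled open by at least 70 mm (value of joint cab_drawer0 above 0.07 m), for 0.2 s.
2. the scraper lies flat in the open drawer, let go (x of scraper in the frame of drawer_floor between -0.075 and 0.075 m and y of scraper in the frame of drawer_floor between -0.08 and 0.08 m and z of scraper in the frame of drawer_floor between -0.006 and 0.012 m and angle between scraper's own z axis and vertical below 0.15 rad and contact force between scraper and the fingers below 0.1 N and value of joint cab_drawer0 above 0.07 m), for 0.2 s.
3. the drawer is shut with the scraper in it, the sign not yet turned by half a turn (x of scraper in the frame of drawer_floor between -0.075 and 0.075 m and y of scraper in the frame of drawer_floor between -0.08 and 0.08 m and z of scraper in the frame of drawer_floor between -0.006 and 0.012 m and angle between scraper's own z axis and vertical below 0.15 rad and value of joint cab_drawer0 below 0.01 m and not ((value of joint sign between 2.84 and 3.44 rad or value of joint sign between -3.44 and -2.84 rad) and contact force between stand and the fingers below 0.1 N)), for 0.2 s.
4. the sign is turned half round and let go ((value of joint sign between 2.84 and 3.44 rad or value of joint sign between -3.44 and -2.84 rad) and contact force between stand and the fingers below 0.1 N), for 0.2 s.
At the end, for the whole second after the job is handed in: Scraper flat (0.15 rad) and at rest on the drawer's floor, its middle within 75 mm (x) and 80 mm (y) of the floor's centre; drawer shut to within 10 mm; sign still, at +3.14 or -3.14 within 0.3 rad, six-dot face to the stand's +x; nothing held (all of step 4 and x of scraper in the frame of drawer_floor between -0.075 and 0.075 m and y of scraper in the frame of drawer_floor between -0.08 and 0.08 m and z of scraper in the frame of drawer_floor between -0.006 and 0.012 m and angle between scraper's own z axis and vertical below 0.15 rad and contact force between scraper and the fingers below 0.1 N and value of joint cab_drawer0 below 0.01 m and linear speed of scraper below 0.02 m/s and velocity of joint sign between -0.05 and 0.05 rad/s); the robot touches nothing.
It fails at once if the bowl is pushed by more than 20 mm (distance of bowl from where it was at the start of the episode above 0.02 m).
It fails at once if the pot lid is pushed by more than 20 mm (distance of potlid from where it was at the start of the episode above 0.02 m).
It fails at once if the mould is pushed by more than 20 mm (distance of mould from where it was at the start of the episode above 0.02 m).
It also fails if it takes over 72 s, if anything falls off the work surface, if the arm or the gripper's body presses on something with over 40 N, if the wrist force passes 120 N, or if a joint passes its speed limit or range.

## Working session

There is one attempt and no reset: what is moved stays moved. The work goes in short steps, Python scripts to look and compute and a tool call to move; the robot and the scene stay as the last step left them, time stands still between calls to the robot, and variables do not carry over. Pictures are saved under pics/ and viewed, and the job is handed in when it is done.

Besides the shell and the picture viewer there is one more tool, called after "Call:" as a command line: name --argument value ..., lists and objects as JSON in quotes. send_rows: Moves the arm, as the interface text tells. Its arguments: {"type":"object","properties":{"motion":{"type":"array","items":{"type":"object","properties":{"hand":{"type":"number"},"slide":{"type":"array","items":{"type":"number"}},"spin":{"type":"number"}}}},"grip_force":{"type":"number"}},"required":["motion"]}

```bash
ls; mkdir -p pics; python3 - <<'E'
from cell import observe, vision, job
import cv2
s=observe(); print({k:(v if not hasattr(v,'tolist') else v.tolist()) for k,v in s.items()})
for n in ("scene","side","wrist"):
    p=vision.read_camera(n); cv2.imwrite(f"pics/a_{n}.png",p["pixels"])
    print(n,p["fx"],p["cx"],p.get("world_from_camera",p.get("T_tool_cam")))
    for t in ("cab","cab_drawer0_handle","rest","scraper","stand","sign_top","bowl","potlid","mould"):
        try: r=vision.search_frame(p,t)
        except Exception as e: r=e
        print(t,[(q["uv"],round(q["conf"],2)) for q in r] if isinstance(r,list) else r)
E
```

```text
pics
{'time': 0.0, 'qpos': [-1.3909595863739506, 0.34269760653244263, 1.5250501578575233, -1.5734441830761622e-05, 1.2753777295429003, -0.14600693254897185], 'qvel': [-6.711959093161604e-05, -0.0011434580301085773, 0.0004321673172450548, 0.00039995181244351183, -0.0023557594063390794, -0.00019833489892810019], 'joint_efforts': [-0.0026648907805792987, -43.12476396560669, -24.420790672302246, 0.07163615897297859, 0.05588279804214835, -0.00011223203955523786], 'tool_pos': [0.1679944063691263, -0.4969556402452174, 0.22604642807857908], 'tool_rot': [-1.7069879420905396, 1.569263412577072, 1.7604529769367026], 'contact_force': [0.2848246300454511, 0.9332407945144414, 0.3002315061222985], 'torque': [0.029070964497985897, -0.052142994375237534, 0.0008557817123552702], 'opening': 0.09160363022915048}
scene 524.407329259688 281.73984346454154 [[-0.72075023  0.35519167 -0.59527975  1.62345238]
 [ 0.69300563  0.38927377 -0.60680237  1.18766483]
 [ 0.01619564 -0.84988517 -0.52671899  1.08274767]
 [ 0.          0.          0.          1.        ]]
cab [([215.1, 246.8], 0.61)]
cab_drawer0_handle [
[... 752 characters left out ...]
, 0.69)]
scraper [([215.7, 170.2], 0.82), ([287.6, 183.5], 0.63), ([278.9, 172.4], 0.55)]
stand [([341.7, 298.2], 0.85)]
sign_top [([333.6, 280.3], 0.71), ([348.0, 223.4], 0.29)]
bowl [([249.4, 330.9], 0.83), ([336.7, 284.4], 0.44)]
potlid []
mould [([241.9, 254.5], 0.84)]
wrist 361.200690172918 283.0690419161935 [[-4.71771711e-04 -2.98780359e-01  9.54321788e-01 -1.58196919e-01]
 [ 9.99999568e-01 -9.05548490e-04  2.10842303e-04 -6.17644611e-04]
 [ 8.01189115e-04  9.54321475e-01  2.98780657e-01 -8.05938613e-02]
 [ 0.00000000e+00  0.00000000e+00  0.00000000e+00  1.00000000e+00]]
cab []
cab_drawer0_handle []
rest []
scraper []
stand []
sign_top []
bowl [([147.9, 40.6], 0.83)]
potlid []
mould []
```

View pics/a_scene.png

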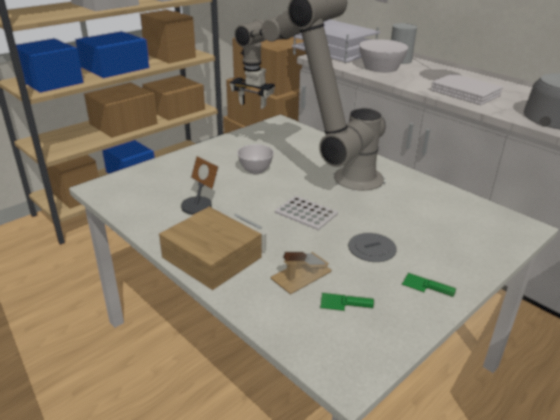

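View pics/a_side.png

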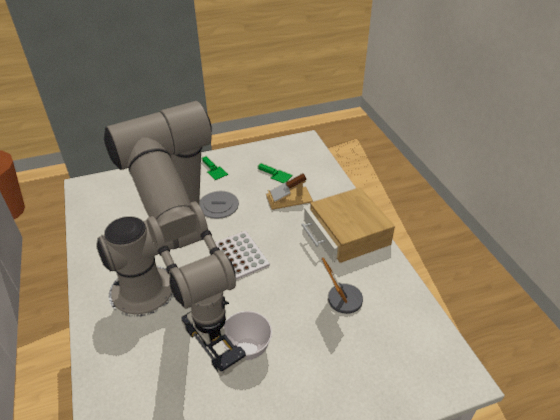

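View pics/a_wrist.png

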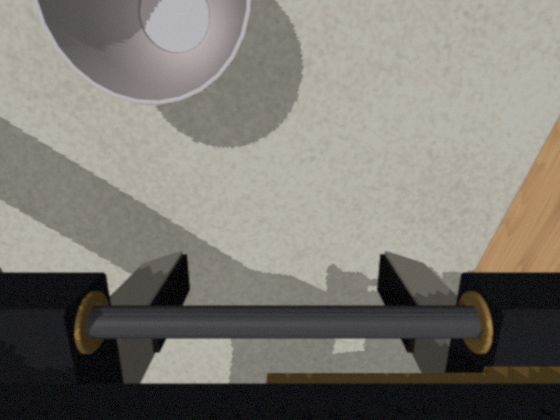

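The scene picture shows the wooden drawer unit at about (210,245), with the handle end near (247,222). The rest is at (300,270) and carries the dark-handled scraper. Two green look-alikes are at (345,302) and (428,285). The sign is at (203,180), the mould at (305,212), the lid at (372,246) and the bowl at (255,158). Next I'll measure the poses.

```bash
cat > h.py <<'E'
from cell import observe, vision, job
import numpy as np, cv2
from scipy.spatial.transform import Rotation as R
def tw(p):
    if "world_from_camera" in p: return p["world_from_camera"]
    s=p["_s"]; T=np.eye(4); T[:3,:3]=R.from_euler("xyz",s["tool_rot"]).as_matrix(); T[:3,3]=s["tool_pos"]
    return T@p["T_tool_cam"]
def cam(n):
    s=observe(); p=vision.read_camera(n); q=dict(p); q["_s"]=s; return p,q
def cloud(q):
    z=q["range_z"]; v,u=np.mgrid[:z.shape[0],:z.shape[1]]
    P=np.stack([(u-q["cx"])/q["fx"]*z,(v-q["cy"])/q["fy"]*z,z],-1)
    T=tw(q); return P@T[:3,:3].T+T[:3,3], z>0
def proj(q,X):
    T=np.linalg.inv(tw(q)); c=np.asarray(X)@T[:3,:3].T+T[:3,3]
    return np.stack([c[...,0]/c[...,2]*q["fx"]+q["cx"],c[...,1]/c[...,2]*q["fy"]+q["cy"]],-1)
E
python3 - <<'E'
from h import *
np.set_printoptions(precision=4,suppress=True)
for n in ("scene","side"):
    p,q=cam(n); C,ok=cloud(q); np.savez(f"{n}.npz",C=C,ok=ok,px=p["pixels"])
    for t in ("cab","rest","scraper","stand","sign","bowl","potlid","mould","cab_drawer0_handle"):
        for r in vision.cut_out(p,t)[:4]:
            m=r["mask"]&ok; X=C[m]
            if len(X)<5: continue
            print(n,t,round(r["conf"],2),np.round(r["uv"]),m.sum(),"med",np.median(X,0),"lo",np.percentile(X,3,0),"hi",np.percentile(X,97,0),"bgr",np.median(p["pixels"][m],0))
    # top plane of cab
    m=ok&(abs(C[...,2]-0.1)<.006)&(C[...,0]>.3)
    m=m.astype(np.uint8); k,l,st,ce=cv2.connectedComponentsWithStats(m)
    for i in range(1,k):
        if st[i,4]>300:
            X=C[l==i]; print("plane",n,st[i],np.median(X,0),cv2.minAreaRect(X[:,:2].astype(np.float32)))
E
```

```text
scene cab 0.59 [215. 246.] 5730 med [0.8313 0.0631 0.0981] lo [ 0.6667 -0.0904  0.0105] hi [0.9243 0.1513 0.1049] bgr [ 86. 122. 145.]
scene cab 0.17 [297. 275.] 1232 med [0.673  0.3025 0.0143] lo [0.571  0.2466 0.0047] hi [0.7393 0.3412 0.0779] bgr [ 95. 125. 143.]
scene rest 0.9 [296. 275.] 1210 med [0.6778 0.3016 0.0142] lo [0.5736 0.2445 0.0056] hi [0.7396 0.3408 0.0786] bgr [ 94. 125. 143.]
scene scraper 0.82 [424. 284.] 654 med [0.3972 0.5963 0.0078] lo [0.3701 0.527  0.0002] hi [0.441  0.677  0.0278] bgr [ 61.  118.5  47. ]
scene scraper 0.78 [342. 304.] 685 med [0.6503 0.4708 0.0079] lo [0.6047 0.4057 0.001 ] hi [0.7016 0.5368 0.0277] bgr [ 61. 119.  46.]
scene scraper 0.72 [301. 254.] 366 med [0.6519 0.297  0.083 ] lo [0.5742 0.2623 0.0347] hi [0.7184 0.3243 0.1191] bgr [ 91.5  99.5 107. ]
scene stand 0.57 [204. 181.] 1082 med [ 0.616  -0.2748  0.102 ] lo [ 0.5827 -0.3514  0.0036] hi [ 0.7089 -0.2169  0.1737] bgr [ 74.  76. 106.]
scene sign 0.89 [202. 170.] 600 med [ 0.6027 -0.279   0.1347] lo [ 0.5799 -0.3582  0.0863] hi [ 0.6231 -0.2147  0.1749] bgr [ 64.  84. 111.]
scene 
[... 2119 characters left out ...]
07.] 875 med [0.3604 0.3406 0.0099] lo [0.2917 0.2711 0.0009] hi [0.4343 0.4226 0.0187] bgr [115. 117. 119.]
side mould 0.79 [241. 256.] 1309 med [0.3781 0.0347 0.0148] lo [ 0.315  -0.0576  0.0066] hi [0.4396 0.1357 0.0222] bgr [169. 175. 181.]
side mould 0.21 [318. 234.] 926 med [ 0.6698 -0.001   0.0627] lo [ 0.6284 -0.1142  0.0051] hi [0.7241 0.118  0.0909] bgr [109. 121. 130.]
side cab_drawer0_handle 0.55 [322. 230.] 949 med [ 0.6709 -0.0017  0.0619] lo [ 0.6299 -0.1142  0.0011] hi [0.7241 0.1194 0.0914] bgr [108. 121. 131.]
plane side [ 311  187   84   58 2537] [0.8011 0.0066 0.1   ] ((0.8038102388381958, 0.018251903355121613), (0.2315921038389206, 0.2603999078273773), 5.442178726196289)
```

```bash
cat >> h.py <<'E'
np.set_printoptions(precision=4,suppress=True)
def state():
    s=observe(); return s,R.from_euler("xyz",s["tool_rot"]).as_matrix(),np.array(s["tool_pos"])
def jaw(M): # world heading of tool y
    return np.degrees(np.arctan2(M[1,1],M[0,1]))
def plan(target,heading=None,n=None,vmax=45):
    """rows to reach target xyz (m) with jaw axis heading (deg, mod 180)"""
    s,M,p=state(); d=(np.array(target)-p)*1000
    a=0
    if heading is not None:
        a=(heading-jaw(M)+90)%180-90
    n=n or int(max(np.ceil(np.linalg.norm(d)/vmax),np.ceil(abs(a)/8),1))
    out=[];Mi=M.copy()
    sg=-1 # tool x down: positive spin about down = negative heading
    for i in range(n):
        out.append(([round(float(v),1) for v in Mi.T@(d/n)],round(float(np.radians(sg*a/n)),4)))
        Mi=Mi@R.from_rotvec([np.radians(sg*a/n),0,0]).as_matrix()
    print("jaw",round(jaw(M),1),"pos",p*1000,"turn",round(a,1),"n",n,"q6",round(s["qpos"][5],2))
    for o in out: print(o)
E
python3 - <<'E'
from h import *
s,M,p=state(); print(M)
from scipy.optimize import minimize
for n in ("scene","side"):
    d=np.load(n+".npz"); C=d["C"];ok=d["ok"]
    m=ok&(C[...,2]>.05)&(C[...,2]<.074)&(C[...,0]>.58)&(C[...,0]<.66)&(abs(C[...,1])<.15)
    X=C[m]; print(n,len(X),np.median(X,0),X[:,1].min(),X[:,1].max()); print(np.polyfit(X[:,1],X[:,0],1), cv2.fitLine(X[:,:2].astype(np.float32),cv2.DIST_HUBER,0,.01,.01).ravel())
    # drawer front/ top front edge
    m=ok&(C[...,2]>.05)&(C[...,2]<.085)&(C[...,0]>.655)&(C[...,0]<.72)&(abs(C[...,1])<.12)
    X=C[m]; print("front",len(X), np.polyfit(X[:,1],X[:,0],1) if len(X)>9 else 0)
    # dark handle of scraper
    m=ok&(C[...,2]>.06)&(C[...,0]>.55)&(C[...,0]<.76)&(C[...,1]>.2)&(C[...,1]<.36)
    X=C[m]; px=d["px"][m]; dk=px.astype(int).sum(1)<250
    print("scr dark",dk.sum(),np.median(X[dk],0),X[dk].min(0),X[dk].max(0),cv2.fitLine(X[dk].astype(np.float32),cv2.DIST_HUBER,0,.01,.01).ravel())
E
```

```text
[[ 0.      0.3201 -0.9474]
 [ 0.     -0.9474 -0.3201]
 [-1.     -0.     -0.    ]]
scene 98 [0.633  0.0086 0.0664] -0.05809640443254516 0.12810235064041553
[-0.0025  0.6341] [ 0.0882 -0.9961  0.634   0.0037]
front 18 [-0.0681  0.6674]
scr dark 161 [0.6929 0.2968 0.1005] [0.6472 0.2773 0.073 ] [0.7241 0.3051 0.1263] [ 0.902  -0.1328  0.4108  0.6907  0.2953  0.1003]
side 136 [0.6328 0.0276 0.0658] -0.05953748349975618 0.12399033583546815
[0.1009 0.636 ] [0.1358 0.9907 0.6382 0.0147]
front 344 [-0.125   0.6739]
scr dark 163 [0.6801 0.2776 0.0921] [0.6348 0.266  0.0603] [0.7169 0.2972 0.1207] [ 0.9107 -0.0811  0.405   0.678   0.2784  0.0916]
```

```bash
python3 - <<'E'
from h import *
plan([0.50,0.02,0.30],5)
E
```

```text
jaw -71.3 pos [ 168.055  -497.3563  226.7152] turn 76.3 n 14 q6 -0.15
([-5.2, -27.4, -34.3], -0.0952)
([-5.2, -24.0, -36.7], -0.0952)
([-5.2, -20.4, -38.9], -0.0952)
([-5.2, -16.7, -40.6], -0.0952)
([-5.2, -12.7, -42.0], -0.0952)
([-5.2, -8.7, -43.0], -0.0952)
([-5.2, -4.5, -43.7], -0.0952)
([-5.2, -0.4, -43.9], -0.0952)
([-5.2, 3.8, -43.7], -0.0952)
([-5.2, 7.9, -43.2], -0.0952)
([-5.2, 12.0, -42.2], -0.0952)
([-5.2, 16.0, -40.9], -0.0952)
([-5.2, 19.8, -39.2], -0.0952)
([-5.2, 23.4, -37.1], -0.0952)
```

Call:
send_rows --motion '[{"hand": 1, "slide": [-5, -27, -34], "spin": -0.095}, {"hand": 1, "slide": [-5, -24, -37], "spin": -0.095}, {"hand": 1, "slide": [-5, -20, -39], "spin": -0.095}, {"hand": 1, "slide": [-5, -17, -41], "spin": -0.095}, {"hand": 1, "slide": [-5, -13, -42], "spin": -0.095}, {"hand": 1, "slide": [-5, -9, -43], "spin": -0.095}, {"hand": 1, "slide": [-5, -5, -44], "spin": -0.095}, {"hand": 1, "slide": [-5, 0, -44], "spin": -0.095}]'

```text
time: 3.3
tool_pos: [0.3587, -0.1934, 0.267]
tool_rot: [1.184, 1.569, -0.854]
contact_force: [0.3, -0.4, -0.3]
opening: 0.0919
```

Call:
send_rows --motion '[{"hand": 0, "slide": [-5, 4, -44], "spin": -0.095}, {"hand": 0, "slide": [-5, 8, -43], "spin": -0.095}, {"hand": 0, "slide": [-5, 12, -42], "spin": -0.095}, {"hand": 0, "slide": [-5, 16, -41], "spin": -0.095}, {"hand": 0, "slide": [-5, 20, -39], "spin": -0.095}, {"hand": 0, "slide": [-5, 23, -37], "spin": -0.095}, {"hand": -0.4, "slide": [0, 0, 0], "spin": 0}, {"hand": -0.4, "slide": [0, 0, 0], "spin": 0}]'

```text
time: 4.1
tool_pos: [0.5008, 0.0475, 0.2997]
tool_rot: [1.092, 1.563, -0.34]
contact_force: [-0.3, -1.6, -0.1]
opening: 0.0344
```

```bash
python3 - <<'E'
from h import *
plan([0.53,0.02,0.30],5)
p,q=cam("wrist"); cv2.imwrite("pics/b_wrist.png",p["pixels"]); print(observe()["opening"],observe()["time"])
C,ok=cloud(q); np.savez("w1.npz",C=C,ok=ok,px=p["pixels"])
for t in ("cab_drawer0_handle","cab","scraper","rest"):
  for r in vision.cut_out(p,t)[:2]:
    m=r["mask"]&ok; X=C[m]; print(t,r["conf"],r["uv"],np.median(X,0) if len(X) else 0)
E
```

```text
jaw 7.9 pos [500.8183  47.5303 299.7427] turn -2.9 n 1 q6 -0.19
([0.0, 25.1, 31.3], 0.0508)
0.03086350326790736 4.15
cab_drawer0_handle 0.81 [427.3, 196.5] [0.6649 0.0397 0.0663]
cab 0.74 [489.2, 205.1] [0.7175 0.0437 0.0997]
rest 0.69 [475.4, 9.0] [0.6911 0.2454 0.0118]
```

View pics/b_wrist.png

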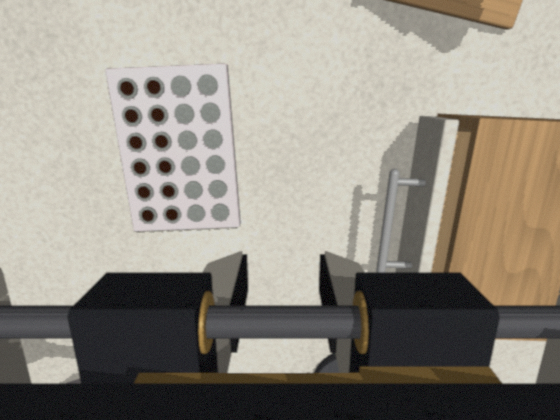

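The wrist picture shows the bar handle running from (397,172) down to about (382,272), the white drawer front near (440,200) slightly ajar, and the mould at (175,150).

```bash
python3 - <<'E'
from h import *
d=np.load("w1.npz"); C=d["C"];ok=d["ok"]
v,u=np.mgrid[:420,:560]
m=ok&(C[...,2]>.055)&(C[...,2]<.075)&(C[...,0]>.6)&(C[...,0]<.647)&(v<270)&(C[...,1]<.14)
X=C[m];print(len(X),X.min(0),X.max(0),np.median(X,0))
print(cv2.fitLine(X[:,:2].astype(np.float32),cv2.DIST_HUBER,0,.01,.01).ravel())
# drawer front top plane & cab top
for z,tol,x0,x1 in ((.0935,.006,.65,.72),(.1,.004,.69,.9)):
    m=ok&(abs(C[...,2]-z)<tol)&(C[...,0]>x0)&(C[...,0]<x1)&(C[...,1]<.18)&(v<270)
    X=C[m]; print(len(X),X.min(0),X.max(0)); 
    ys=np.linspace(0.02,.12,11); e=[]
    for y in ys:
        k=X[abs(X[:,1]-y)<.004]
        if len(k)>3: e.append((y,k[:,0].min(),k[:,0].max()))
    e=np.array(e); print(e); print(np.polyfit(e[:,0],e[:,1],1))
hist=C[ok&(C[...,0]>.65)&(C[...,0]<.71)&(abs(C[...,1]-.06)<.05)]
print(np.histogram(hist[:,2],20))
E
```

```text
1141 [ 0.6194 -0.0546  0.0607] [0.647  0.0688 0.07  ] [0.6292 0.0156 0.0666]
[ 0.087  -0.9962  0.6275  0.0239]
2733 [ 0.6538 -0.0366  0.0875] [0.72   0.1374 0.0995]
[[0.02   0.6637 0.7193]
 [0.03   0.663  0.7196]
 [0.04   0.6617 0.7199]
 [0.05   0.6611 0.7196]
 [0.06   0.6597 0.7197]
 [0.07   0.6592 0.72  ]
 [0.08   0.6582 0.7198]
 [0.09   0.6569 0.7196]
 [0.1    0.6566 0.7198]
 [0.11   0.6566 0.7182]
 [0.12   0.6539 0.7192]]
[-0.0911  0.6655]
13892 [ 0.69   -0.0282  0.096 ] [0.8167 0.1408 0.1032]
[[0.02   0.6913 0.8059]
 [0.03   0.6902 0.8018]
 [0.04   0.6901 0.7986]
 [0.05   0.6901 0.7942]
 [0.06   0.69   0.7913]
 [0.07   0.69   0.7875]
 [0.08   0.6901 0.7839]
 [0.09   0.6905 0.7793]
 [0.1    0.6901 0.7752]
 [0.11   0.6901 0.7714]
 [0.12   0.6904 0.7679]]
[-0.0036  0.6905]
(array([ 763,    0,    0,   38,  243,  125,  125,  127,  134,  143,  144,
        148,  205,  191,  182,  386,  383, 1259,  250, 2141]), array([-0.0021,  0.0031,  0.0084,  0.0136,  0.0188,  0.0241,  0.0293,
        0.0345,  0.0398,  0.045 ,  0.0502,  0.0554,  0.0607,  0.0659,
        0.0711,  0.0764,  0.0816,  0.0868,  0.0921,  0.0973,  0.1025]))
```

```bash
python3 - <<'E'
from h import *
plan([0.629,0.006,0.12],5)
E
```

```text
jaw 7.7 pos [500.4212  45.663  300.0572] turn -2.7 n 5 q6 -0.19
([36.2, 24.2, 11.2], 0.0094)
([36.2, 24.3, 11.0], 0.0094)
([36.2, 24.4, 10.7], 0.0094)
([36.2, 24.5, 10.5], 0.0094)
([36.2, 24.6, 10.3], 0.0094)
```

Call:
send_rows --motion '[{"hand": -0.52, "slide": [36, 24, 11], "spin": 0.0094}, {"hand": -0.52, "slide": [36, 24, 11], "spin": 0.0094}, {"hand": -0.52, "slide": [36, 24, 11], "spin": 0.0094}, {"hand": -0.52, "slide": [36, 24, 10], "spin": 0.0094}, {"hand": -0.52, "slide": [36, 24, 10], "spin": 0.0094}, {"hand": -0.52, "slide": [0, 0, 0], "spin": 0}]'

```text
time: 4.95
tool_pos: [0.6316, -0.0027, 0.1181]
tool_rot: [1.271, 1.556, -0.226]
contact_force: [0.3, 0.6, -1.4]
opening: 0.0222
```

```bash
python3 - <<'E'
from h import *
plan([0.629,0.006,0.045],5)
p,q=cam("wrist"); cv2.imwrite("pics/c_wrist.png",p["pixels"]); print(observe()["opening"],observe()["time"])
C,ok=cloud(q)
m=ok&(C[...,2]>.05)&(C[...,2]<.075)&(C[...,0]>.6)&(C[...,0]<.647)&(C[...,1]<.08)&(C[...,1]>.025)
X=C[m];print(len(X),np.median(X,0))
if len(X)>20: print(cv2.fitLine(X[:,:2].astype(np.float32),cv2.DIST_HUBER,0,.01,.01).ravel())
E
```

```text
jaw 4.2 pos [631.6093  -2.7067 118.1186] turn 0.8 n 2 q6 -0.2
([36.5, -1.5, -4.6], -0.0068)
([36.5, -1.5, -4.6], -0.0068)
0.022545691110553323 5.0
1783 [0.6275 0.0528 0.0665]
[0.0026 1.     0.6278 0.0437]
```

View pics/c_wrist.png

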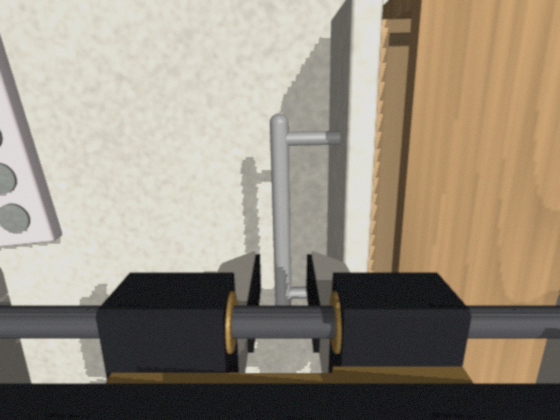

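```bash
python3 - <<'E'
from h import *
p,q=cam("wrist"); C,ok=cloud(q)
for u,v in ((281,120),(320,138),(283,200),(284,285),(297,292),(284,302)): print(u,v,C[v,u],ok[v,u])
print(proj(q,np.array([[.629,.006,.062],[.634,-.054,.062],[.624,.066,.062]])))
E
```

```text
281 120 [0.6257 0.0658 0.0682] True
320 138 [0.6493 0.057  0.0652] True
283 200 [0.6303 0.0184 0.067 ] True
284 285 [ 0.6353 -0.0396  0.0675] True
297 292 [ 0.6445 -0.0456  0.0651] True
284 302 [ 0.6362 -0.0525  0.0673] True
[[279.3222 216.3263]
 [280.4525 299.519 ]
 [277.9959 118.7057]]
```

Call:
send_rows --motion '[{"hand": -0.52, "slide": [36, -1, -4], "spin": -0.007}, {"hand": -0.52, "slide": [36, 0, -4], "spin": -0.007}, {"hand": -0.52, "slide": [0, 0, 0], "spin": 0}]'

```text
time: 5.35
tool_pos: [0.6347, 0.0048, 0.0598]
tool_rot: [1.333, 1.535, -0.151]
contact_force: [-0.3, 0.3, -0.3]
opening: 0.022
```

```bash
python3 - <<'E'
from h import *
s,M,p=state(); print(p,jaw(M),s["contact_force"],s["opening"])
d=-np.array([np.cos(np.radians(5.05)),np.sin(np.radians(5.05)),0])
plan(p+d*.14,5,n=7)
E
```

```text
[0.6347 0.0048 0.0598] 5.032419601846785 [-0.3205  0.256  -0.3135] 0.02196747011147059
jaw 5.0 pos [634.6778   4.7618  59.7847] turn -0.0 n 7 q6 -0.2
([-0.7, -20.0, 0.0], 0.0001)
([-0.7, -20.0, 0.0], 0.0001)
([-0.7, -20.0, 0.0], 0.0001)
([-0.7, -20.0, 0.0], 0.0001)
([-0.7, -20.0, 0.0], 0.0001)
([-0.7, -20.0, 0.0], 0.0001)
([-0.7, -20.0, 0.0], 0.0001)
```

Call:
send_rows --motion '[{"hand": -0.52, "slide": [14, -4, 0], "spin": 0}, {"hand": -0.52, "slide": [3, 0, 0], "spin": 0}]'

```text
time: 5.55
tool_pos: [0.6332, 0.004, 0.0493]
tool_rot: [1.341, 1.527, -0.142]
contact_force: [0.7, -0.1, -0.8]
opening: 0.0216
```

Call:
send_rows --grip_force 30 --motion '[{"hand": -1, "slide": [0, 0, 0], "spin": 0}, {"hand": -1, "slide": [0, 0, 0], "spin": 0}, {"hand": -1, "slide": [0, 0, 0], "spin": 0}]'

```text
time: 5.85
tool_pos: [0.6348, 0.0036, 0.0548]
tool_rot: [1.344, 1.521, -0.14]
contact_force: [1.2, -1.2, -17.5]
opening: 0.0099
```

Call:
send_rows --motion '[{"hand": -1, "slide": [1, -20, 0], "spin": 0}, {"hand": -1, "slide": [1, -20, 0], "spin": 0}, {"hand": -1, "slide": [1, -20, 0], "spin": 0}]'

```text
time: 6.15
tool_pos: [0.5818, -0.0014, 0.0546]
tool_rot: [1.374, 1.503, -0.11]
contact_force: [1.3, 1.9, 4.8]
opening: 0.0099
```

```bash
python3 - <<'E'
from h import *
s,M,p=state(); print(p,jaw(M),s["contact_force"],s["opening"]); print(M)
E
```

```text
[ 0.5818 -0.0014  0.0546] 5.029830533055959 [1.332  1.945  4.8262] 0.009905000610776569
[[ 0.0675  0.9939  0.0868]
 [-0.0074  0.0875 -0.9961]
 [-0.9977  0.0666  0.0133]]
```

Call:
send_rows --motion '[{"hand": -1, "slide": [0, -20, 0], "spin": 0}, {"hand": -1, "slide": [0, -20, 0], "spin": 0}, {"hand": -1, "slide": [0, -20, 0], "spin": 0}, {"hand": -1, "slide": [0, -20, 0], "spin": 0}]'

```text
time: 6.55
tool_pos: [0.5053, -0.0086, 0.0546]
tool_rot: [1.38, 1.487, -0.103]
contact_force: [2.2, 1.1, 1.6]
opening: 0.0099
```

Call:
send_rows --motion '[{"hand": -0.52, "slide": [0, 0, 0], "spin": 0}, {"hand": -0.52, "slide": [0, 0, 0], "spin": 0}, {"hand": -0.52, "slide": [0, 0, 0], "spin": 0}]'

```text
time: 6.85
tool_pos: [0.5061, -0.009, 0.0574]
tool_rot: [1.376, 1.483, -0.108]
contact_force: [1.2, -0.0, 0.2]
opening: 0.0217
```

Call:
send_rows --motion '[{"hand": -0.52, "slide": [-40, 0, 0], "spin": 0}, {"hand": -0.52, "slide": [-40, 0, 0], "spin": 0}, {"hand": -0.52, "slide": [-40, 0, 0], "spin": 0}, {"hand": -0.52, "slide": [-40, 0, 0], "spin": 0}, {"hand": -0.52, "slide": [-40, 0, 0], "spin": 0}]'

```text
time: 7.35
tool_pos: [0.49, -0.0068, 0.2597]
tool_rot: [1.389, 1.491, -0.095]
contact_force: [-0.5, -0.5, -0.2]
opening: 0.0219
```

```bash
python3 - <<'E'
from h import *
s,M,p=state(); print(p,jaw(M),s["contact_force"],s["opening"]); print(M)
p,q=cam("scene"); cv2.imwrite("pics/d_scene.png",p["pixels"])
p,q=cam("wrist"); cv2.imwrite("pics/d_wrist.png",p["pixels"])
C,ok=cloud(q); np.savez("w2.npz",C=C,ok=ok,px=p["pixels"])
E
```

```text
[ 0.49   -0.0068  0.2597] 5.013565117776125 [-0.4897 -0.4606 -0.197 ] 0.02189616902730584
[[ 0.0789  0.9931  0.0863]
 [-0.0075  0.0871 -0.9962]
 [-0.9969  0.078   0.0144]]
```

View pics/d_wrist.png

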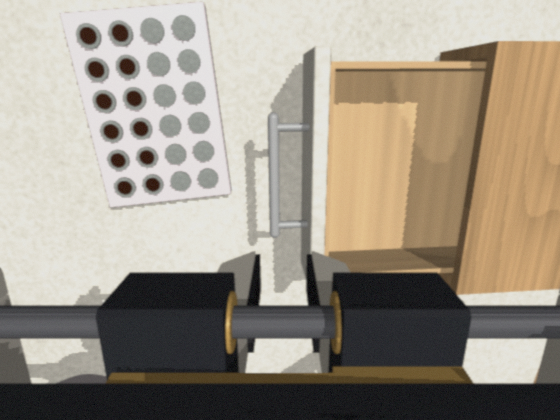

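View pics/d_scene.png

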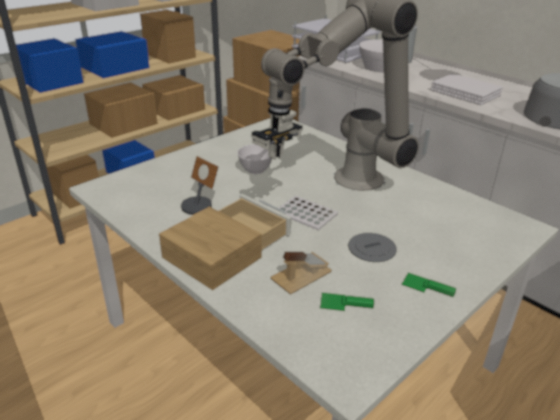

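The drawer is well out and looks empty: the floor is at about (375,170) in the wrist picture and the bar at (275,175). Next I'll go over to the scraper.

```bash
python3 - <<'E'
from h import *
plan([0.64,0.30,0.30],83)
d=np.load("w2.npz"); C=d["C"];ok=d["ok"]
for u,v in ((274,120),(275,175),(275,230),(320,150),(375,120),(375,220),(460,150),(480,150),(325,260)): print(u,v,C[v,u])
E
```

```text
jaw 5.0 pos [492.9683  -7.1763 263.8889] turn 78.0 n 10 q6 -0.26
([-2.6, 17.6, -29.3], -0.1361)
([-2.6, 21.4, -26.6], -0.1361)
([-2.6, 24.8, -23.5], -0.1361)
([-2.6, 27.8, -19.9], -0.1361)
([-2.6, 30.2, -15.9], -0.1361)
([-2.6, 32.1, -11.7], -0.1361)
([-2.6, 33.4, -7.2], -0.1361)
([-2.6, 34.0, -2.6], -0.1361)
([-2.6, 34.1, 2.0], -0.1361)
([-2.6, 33.5, 6.6], -0.1361)
274 120 [0.4964 0.0496 0.0675]
275 175 [ 0.5015 -0.0038  0.0687]
275 230 [ 0.5064 -0.0632  0.0679]
320 150 [0.5403 0.0272 0.0877]
375 120 [0.6113 0.0554 0.0228]
375 220 [ 0.6313 -0.0615  0.0229]
460 150 [0.7181 0.0299 0.0231]
480 150 [0.6902 0.0402 0.1001]
325 260 [0.5088 0.006  0.2789]
```

Call:
send_rows --motion '[{"hand": -0.2, "slide": [-3, 18, -29], "spin": -0.136}, {"hand": -0.2, "slide": [-3, 21, -27], "spin": -0.136}, {"hand": -0.2, "slide": [-3, 25, -24], "spin": -0.136}, {"hand": -0.2, "slide": [-3, 28, -20], "spin": -0.136}, {"hand": -0.2, "slide": [-3, 30, -16], "spin": -0.136}, {"hand": 0.2, "slide": [-3, 32, -12], "spin": -0.136}, {"hand": 0.2, "slide": [-3, 33, -7], "spin": -0.136}, {"hand": 0.2, "slide": [-3, 34, -3], "spin": -0.136}]'

```text
time: 8.25
tool_pos: [0.6139, 0.2481, 0.2964]
tool_rot: [0.242, 1.475, -0.118]
contact_force: [1.0, 0.2, -0.2]
opening: 0.0536
```

Call:
send_rows --motion '[{"hand": 0.2, "slide": [-3, 34, 2], "spin": -0.136}, {"hand": 0.2, "slide": [-3, 33, 7], "spin": -0.136}, {"hand": 0.2, "slide": [0, 0, 0], "spin": 0}, {"hand": 0.2, "slide": [0, 0, 0], "spin": 0}]'

```text
time: 8.65
tool_pos: [0.6436, 0.3185, 0.2995]
tool_rot: [-0.045, 1.477, -0.114]
contact_force: [-0.4, -0.0, 0.2]
opening: 0.0549
```

```bash
python3 - <<'E'
from h import *
s,M,p=state(); print(p,jaw(M),s["contact_force"],s["opening"]); print(M)
p,q=cam("wrist"); cv2.imwrite("pics/e_wrist.png",p["pixels"])
C,ok=cloud(q); np.savez("w3.npz",C=C,ok=ok,px=p["pixels"])
for r in vision.cut_out(p,"scraper"): print(r["uv"],r["conf"],np.median(C[r["mask"]&ok],0))
E
```

```text
[0.6436 0.3185 0.2995] 86.04069388800897 [-0.3538 -0.0457  0.2289] 0.054872802449074054
[[ 0.093   0.069   0.9933]
 [-0.0106  0.9976 -0.0684]
 [-0.9956 -0.0042  0.0935]]
[257.0, 140.8] 0.92 [0.6263 0.2903 0.058 ]
[402.1, 139.3] 0.9 [0.6481 0.4634 0.0051]
```

View pics/e_wrist.png

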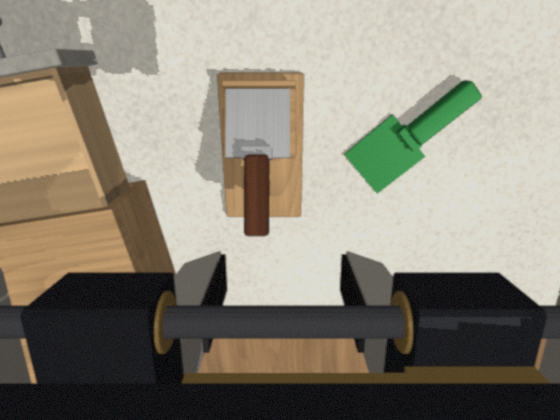

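The wrist picture shows the scraper on the rest. Its steel blade is at (257,122), towards the robot, and its dark handle runs from (256,158) to (256,232). A green look-alike is at (400,140).

```bash
python3 - <<'E'
from h import *
d=np.load("w3.npz"); C=d["C"];ok=d["ok"];px=d["px"].astype(int)
v,u=np.mgrid[:420,:560]
m=ok&(u>235)&(u<280)&(v>150)&(v<240)&(px.sum(2)<220)&(C[...,2]>.03)
X=C[m]; print(len(X),X.min(0),X.max(0)); f=cv2.fitLine(X.astype(np.float32),cv2.DIST_HUBER,0,.01,.01).ravel(); print("handle",f,"heading",np.degrees(np.arctan2(f[1],f[0])))
for vv in (165,180,200,215,228):
    k=np.where(m[vv])[0]; print(vv,k.min(),k.max(),C[vv,(k.min()+k.max())//2])
m=ok&(u>228)&(u<288)&(v>92)&(v<150)
B=C[m]; c=B.mean(0); _,_,V=np.linalg.svd(B-c); print("blade c",c,"n",V[2])
# blade corners
for uv in ((226,90),(290,92),(226,158),(290,157)): print(uv,C[uv[1],uv[0]])
# rest foot edges
for uv in ((220,74),(302,74),(228,214),(300,214)): print("rest",uv,C[uv[1],uv[0]])
E
```

```text
1930 [0.6369 0.2739 0.0829] [0.7118 0.3023 0.1204]
handle [ 0.9041 -0.0526  0.4241  0.6738  0.2879  0.1024] heading -3.332042
165 245 268 [0.6468 0.2896 0.0897]
180 244 268 [0.6608 0.2887 0.096 ]
200 244 268 [0.6789 0.2877 0.1061]
215 244 268 [0.6931 0.2867 0.1118]
228 245 267 [0.7047 0.286  0.1182]
blade c [0.6086 0.2927 0.0505] n [ 0.4509 -0.0323 -0.892 ]
(226, 90) [0.5753 0.2599 0.036 ]
(290, 92) [0.5822 0.3294 0.0373]
(226, 158) [0.6568 0.2455 0.0118]
(290, 157) [0.6481 0.3249 0.0613]
rest (220, 74) [0.5593 0.2515 0.0121]
rest (302, 74) [0.5658 0.3444 0.0112]
rest (228, 214) [0.7315 0.2385 0.0135]
rest (300, 214) [0.7387 0.3331 0.0116]
```

```bash
python3 - <<'E'
from h import *
plan([0.672,0.288,0.125],86)
E
```

```text
jaw 86.0 pos [643.147  317.6304 299.7476] turn 0.0 n 4 q6 -1.13
([44.2, -6.7, 3.6], -0.0001)
([44.2, -6.7, 3.6], -0.0001)
([44.2, -6.7, 3.6], -0.0001)
([44.2, -6.7, 3.6], -0.0001)
```

Call:
send_rows --motion '[{"hand": 0.2, "slide": [44, -7, 4], "spin": 0}, {"hand": 0.2, "slide": [44, -7, 4], "spin": 0}, {"hand": 0.2, "slide": [44, -7, 4], "spin": 0}, {"hand": 0.2, "slide": [40, -7, 4], "spin": 0}, {"hand": 0.2, "slide": [0, 0, 0], "spin": 0}]'

```text
time: 9.25
tool_pos: [0.6748, 0.2808, 0.1304]
tool_rot: [-0.007, 1.47, -0.087]
contact_force: [-0.6, -0.7, -0.8]
opening: 0.0549
```

```bash
python3 - <<'E'
from h import *
plan([0.677,0.288,0.073],86)
s,M,p=state(); print(M[:,0])
p,q=cam("wrist"); cv2.imwrite("pics/f_wrist.png",p["pixels"])
print(proj(q,np.array([[.674,.288,.102],[.677,.288,.073]])))
E
```

```text
jaw 85.4 pos [674.8454 280.8497 130.415 ] turn 0.6 n 2 q6 -1.17
([28.6, 3.7, -2.1], -0.0053)
([28.6, 3.7, -2.1], -0.0053)
[ 0.1001 -0.0087 -0.9949]
[[295.4225 242.2709]
 [294.3567 224.6197]]
```

View pics/f_wrist.png

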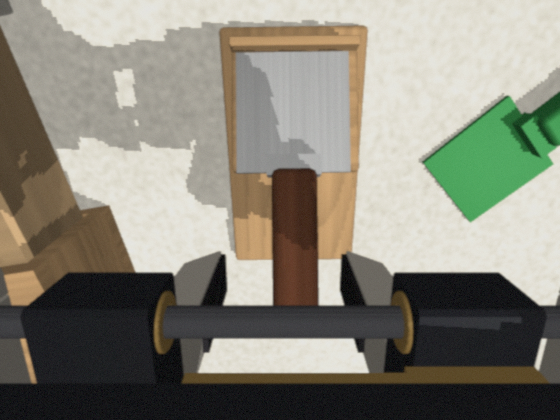

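Call:
send_rows --motion '[{"hand": 0.2, "slide": [28, 4, -2], "spin": -0.005}, {"hand": 0.2, "slide": [28, 4, -2], "spin": -0.005}, {"hand": 0.2, "slide": [5, 0, 0], "spin": 0}]'

```text
time: 9.6
tool_pos: [0.684, 0.2911, 0.0846]
tool_rot: [0.061, 1.449, -0.012]
contact_force: [-0.7, -0.9, 0.3]
opening: 0.055
```

Call:
send_rows --motion '[{"hand": 0.2, "slide": [14, -2, -9], "spin": 0}, {"hand": 0.2, "slide": [3, 0, -3], "spin": 0}]'

```text
time: 9.8
tool_pos: [0.6765, 0.2909, 0.0726]
tool_rot: [0.084, 1.441, 0.009]
contact_force: [-0.6, 0.4, -0.0]
opening: 0.0554
```

Call:
send_rows --grip_force 45 --motion '[{"hand": -1, "slide": [0, 0, 0], "spin": 0}, {"hand": -1, "slide": [0, 0, 0], "spin": 0}, {"hand": -1, "slide": [0, 0, 0], "spin": 0}, {"hand": -1, "slide": [0, 0, 0], "spin": 0}]'

```text
time: 10.2
tool_pos: [0.6799, 0.2921, 0.0816]
tool_rot: [0.108, 1.43, 0.033]
contact_force: [1.2, 0.4, -1.0]
opening: 0.0279
```

Call:
send_rows --motion '[{"hand": -1, "slide": [2, 0, 0], "spin": 0}, {"hand": -1, "slide": [2, 0, 0], "spin": 0}]'

```text
time: 10.4
tool_pos: [0.6802, 0.2922, 0.0815]
tool_rot: [0.11, 1.429, 0.035]
contact_force: [-7.9, -2.2, 10.9]
opening: 0.0257
```

```bash
python3 - <<'E'
from h import *
s,M,p=state(); print(p,M,s["opening"])
p,q=cam("wrist"); cv2.imwrite("pics/g_wrist.png",p["pixels"])
s,M,p=state(); print(p,s["contact_force"])
E
```

```text
[0.6802 0.2922 0.0815] [[ 0.1408  0.0744  0.9872]
 [ 0.0049  0.9971 -0.0759]
 [-0.99    0.0155  0.14  ]] 0.025747795113044262
[0.6803 0.2922 0.0816] [-6.6859 -1.7134 11.0315]
```

View pics/g_wrist.png

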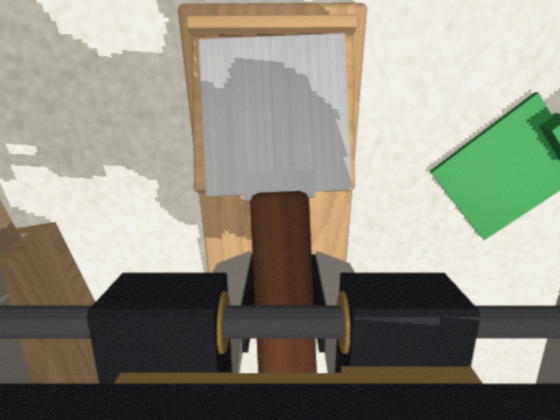

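Call:
send_rows --motion '[{"hand": -1, "slide": [-15, 0, 3], "spin": 0}, {"hand": -1, "slide": [-25, 0, 5], "spin": 0}, {"hand": -1, "slide": [-35, 0, 5], "spin": 0}, {"hand": -1, "slide": [-35, 0, 5], "spin": 0}, {"hand": -1, "slide": [-35, 0, 5], "spin": 0}]'

```text
time: 10.95
tool_pos: [0.6794, 0.2886, 0.2242]
tool_rot: [0.074, 1.446, -0.001]
contact_force: [0.4, 0.4, -1.3]
opening: 0.0262
```

```bash
python3 - <<'E'
from h import *
s,M,p=state(); print(p,M[:,0],s["opening"],s["contact_force"])
p,q=cam("wrist"); cv2.imwrite("pics/i_wrist.png",p["pixels"])
p,q=cam("side"); cv2.imwrite("pics/i_side.png",p["pixels"])
d=np.load("w2.npz"); C=d["C"];ok=d["ok"]
# drawer floor & edges in unit axes
a=np.radians(5.05); U=np.array([[np.cos(a),np.sin(a)],[-np.sin(a),np.cos(a)]])
X=C[ok]; L=(X[:,:2]-[.8046,.0193])@U.T
fl=(abs(X[:,2]-.022)<.004)&(abs(L[:,1])<.1)&(L[:,0]>-.4)
print("floor x",np.percentile(L[fl,0],[1,50,99]),"y",np.percentile(L[fl,1],[1,99]))
fr=(abs(X[:,2]-.089)<.003)&(abs(L[:,1])<.12)&(L[:,0]<-.2)
print("front x",np.percentile(L[fr,0],[1,50,99]),np.percentile(L[fr,1],[1,99]))
t=(abs(X[:,2]-.1)<.003)&(abs(L[:,1])<.12)&(L[:,0]>-.2)
print("top x",np.percentile(L[t,0],[.5,50,99]),np.percentile(L[t,1],[1,99]))
E
```

```text
[0.6794 0.2886 0.2242] [ 0.1244 -0.0002 -0.9922] 0.02624098634627325 [ 0.3935  0.3613 -1.2553]
floor x [-0.2693 -0.1558 -0.0714] y [-0.0974  0.0987]
front x [-0.2698 -0.2626 -0.2552] [-0.0719  0.1184]
top x [-0.1127 -0.0714 -0.0052] [-0.1176  0.1175]
```

View pics/i_wrist.png

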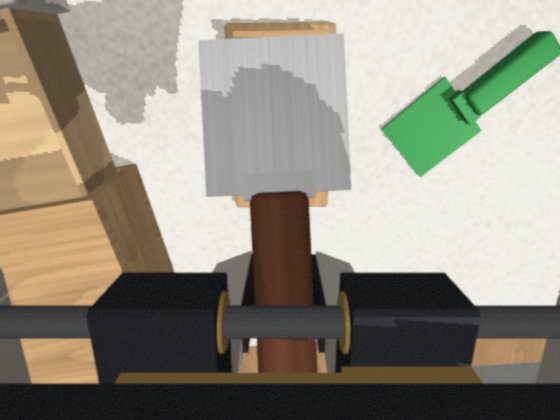

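View pics/i_side.png

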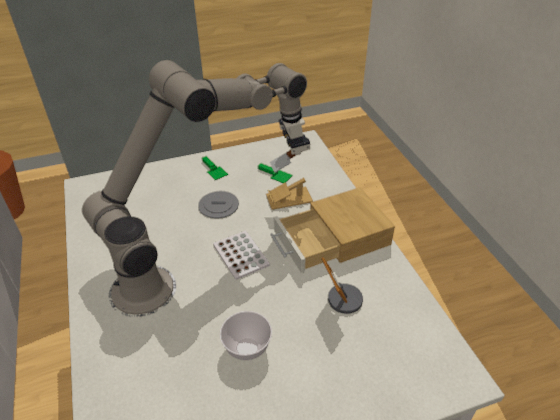

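```bash
python3 - <<'E'
from h import *
plan([0.628,-0.035,0.215],5)
E
```

```text
jaw 85.7 pos [682.1593 289.4389 230.4486] turn -80.7 n 11 q6 -1.18
([0.6, -29.8, -2.8], 0.128)
([0.6, -29.9, 1.0], 0.128)
([0.6, -29.5, 4.8], 0.128)
([0.6, -28.7, 8.6], 0.128)
([0.6, -27.4, 12.2], 0.128)
([0.6, -25.6, 15.5], 0.128)
([0.6, -23.4, 18.7], 0.128)
([0.6, -20.8, 21.5], 0.128)
([0.6, -17.9, 24.0], 0.128)
([0.6, -14.7, 26.1], 0.128)
([0.6, -11.2, 27.7], 0.128)
```

Call:
send_rows --motion '[{"hand": -1, "slide": [1, -30, -3], "spin": 0.128}, {"hand": -1, "slide": [1, -30, 1], "spin": 0.128}, {"hand": -1, "slide": [1, -30, 5], "spin": 0.128}, {"hand": -1, "slide": [1, -29, 9], "spin": 0.128}, {"hand": -1, "slide": [1, -27, 12], "spin": 0.128}, {"hand": -1, "slide": [1, -26, 16], "spin": 0.128}, {"hand": -1, "slide": [1, -23, 19], "spin": 0.128}, {"hand": -1, "slide": [1, -21, 22], "spin": 0.128}]'

```text
time: 11.85
tool_pos: [0.6365, 0.0484, 0.2068]
tool_rot: [1.175, 1.442, 0.042]
contact_force: [1.1, -0.8, -1.1]
opening: 0.0258
```

Call:
send_rows --motion '[{"hand": -1, "slide": [1, -18, 24], "spin": 0.128}, {"hand": -1, "slide": [1, -15, 26], "spin": 0.128}, {"hand": -1, "slide": [1, -11, 28], "spin": 0.128}, {"hand": -1, "slide": [0, 0, 0], "spin": 0}]'

```text
time: 12.25
tool_pos: [0.6145, -0.0467, 0.1958]
tool_rot: [1.578, 1.449, 0.037]
contact_force: [-0.1, -0.1, -1.1]
opening: 0.0258
```

```bash
python3 - <<'E'
from h import *
s,M,p=state(); print(M)
plan([0.625,-0.035,0.10],5)
p,q=cam("wrist"); cv2.imwrite("pics/j_wrist.png",p["pixels"])
C,ok=cloud(q); np.savez("w4.npz",C=C,ok=ok,px=p["pixels"])
E
```

```text
[[ 0.1213  0.9922  0.0301]
 [ 0.0045  0.0298 -0.9995]
 [-0.9926  0.1214 -0.0009]]
jaw 1.7 pos [614.5127 -46.7255 195.7586] turn 3.3 n 3 q6 -0.26
([32.1, -0.3, -3.8], -0.0191)
([32.1, -0.2, -3.8], -0.0191)
([32.1, -0.1, -3.8], -0.0191)
```

View pics/j_wrist.png

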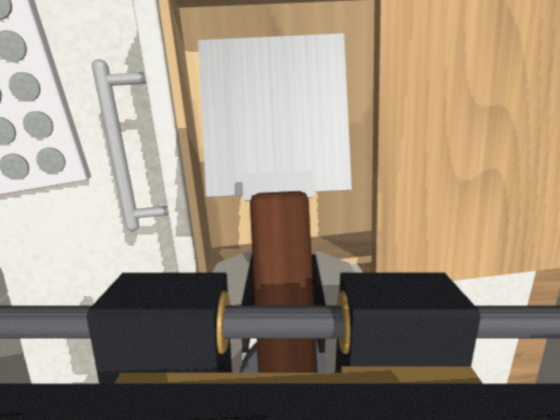

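```bash
python3 - <<'E'
from h import *
d=np.load("w4.npz"); C=d["C"];ok=d["ok"]
a=np.radians(5.05); U=np.array([[np.cos(a),np.sin(a)],[-np.sin(a),np.cos(a)]])
for u,v in ((115,120),(165,120),(178,120),(190,20),(370,60),(365,200),(384,60),(384,200),(225,250),(225,238),(205,45),(340,40),(345,188),(207,193),(280,200),(280,260)):
    P=C[v,u]; print(u,v,P,(P[:2]-[.8046,.0193])@U.T)
E
```

```text
115 120 [0.5029 0.0149 0.0657] [-0.3009  0.0221]
165 120 [0.5428 0.0171 0.0879] [-0.261   0.0208]
178 120 [0.5502 0.0167 0.0787] [-0.2537  0.0198]
190 20 [0.5922 0.034  0.3529] [-0.2102  0.0334]
370 60 [0.7084 0.068  0.0233] [-0.0916  0.057 ]
365 200 [ 0.717  -0.0599  0.0219] [-0.0942 -0.0712]
384 60 [0.691  0.0604 0.1005] [-0.1096  0.051 ]
384 200 [ 0.7019 -0.0374  0.1016] [-0.1073 -0.0474]
225 250 [ 0.58   -0.1051  0.0336] [-0.2347 -0.1041]
225 238 [ 0.5797 -0.0981  0.0205] [-0.2344 -0.0971]
205 45 [0.5773 0.0572 0.1611] [-0.2231  0.0577]
340 40 [0.6416 0.0614 0.1678] [-0.1586  0.0563]
345 188 [ 0.6433 -0.0063  0.1895] [-0.1629 -0.0113]
207 193 [ 0.5777 -0.0105  0.1824] [-0.2286 -0.0097]
280 200 [ 0.6101 -0.0075  0.2059] [-0.1961 -0.0096]
280 260 [ 0.6097 -0.0313  0.2147] [-0.1986 -0.0332]
```

Call:
send_rows --motion '[{"hand": -1, "slide": [32, 0, -4], "spin": -0.02}, {"hand": -1, "slide": [32, 0, -4], "spin": -0.02}, {"hand": -1, "slide": [32, 0, -4], "spin": -0.02}, {"hand": -1, "slide": [4, 0, 0], "spin": 0}]'

```text
time: 12.7
tool_pos: [0.6276, -0.0295, 0.0939]
tool_rot: [1.52, 1.446, 0.052]
contact_force: [-1.3, -0.3, -2.5]
opening: 0.0259
```

```bash
python3 - <<'E'
from h import *
s,M,p=state(); print(M)
plan([0.625,-0.035,0.070],5)
E
```

```text
[[ 0.1242  0.987   0.1022]
 [ 0.0064  0.1022 -0.9947]
 [-0.9922  0.1242  0.0064]]
jaw 5.9 pos [627.5893 -29.5327  93.8994] turn -0.9 n 1 q6 -0.31
([23.4, -6.1, 5.0], 0.0159)
```

Lowering slowly until the blade touches.

Call:
send_rows --motion '[{"hand": -1, "slide": [12, -4, 2], "spin": 0}, {"hand": -1, "slide": [12, -2, 2], "spin": 0}, {"hand": -1, "slide": [8, 0, 0], "spin": 0}]'

```text
time: 13.0
tool_pos: [0.6276, -0.032, 0.062]
tool_rot: [1.517, 1.444, 0.053]
contact_force: [-0.4, -0.4, -0.2]
opening: 0.0265
```

Call:
send_rows --grip_force 8 --motion '[{"hand": -1, "slide": [6, 0, 0], "spin": 0}, {"hand": -1, "slide": [6, 0, 0], "spin": 0}]'

```text
time: 13.2
tool_pos: [0.6302, -0.032, 0.0507]
tool_rot: [1.511, 1.442, 0.048]
contact_force: [-0.7, -1.5, 0.8]
opening: 0.0261
```

Call:
send_rows --motion '[{"hand": -1, "slide": [6, 0, 0], "spin": 0}]'

```text
time: 13.3
tool_pos: [0.6315, -0.0321, 0.0451]
tool_rot: [1.508, 1.44, 0.045]
contact_force: [-0.8, -1.2, 1.1]
opening: 0.0261
```

```bash
python3 - <<'E'
from h import *
p,q=cam("wrist"); cv2.imwrite("pics/k_wrist.png",p["pixels"])
C,ok=cloud(q)
for u,v in ((205,45),(340,40),(345,180),(207,185),(280,200),(280,260)): print(u,v,C[v,u])
E
```

```text
205 45 [0.5882 0.0665 0.0271]
340 40 [0.6456 0.0747 0.0348]
345 180 [0.6545 0.0156 0.0449]
207 185 [0.5922 0.0062 0.0352]
280 200 [0.6234 0.0081 0.0592]
280 260 [ 0.6252 -0.0163  0.065 ]
```

View pics/k_wrist.png

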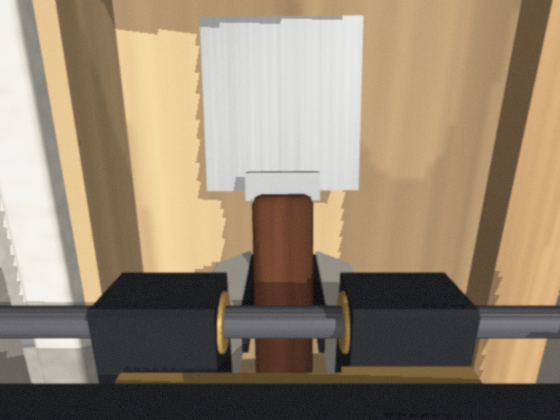

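The blade is resting on the drawer floor and the scraper has pivoted nearly flat, with the blade at (280,105) between the drawer walls. Releasing it now.

Call:
send_rows --motion '[{"hand": -0.1, "slide": [2, 0, 0], "spin": 0}, {"hand": -0.1, "slide": [2, 0, 0], "spin": 0}, {"hand": -0.1, "slide": [2, 0, 0], "spin": 0}, {"hand": -0.1, "slide": [-30, 0, 0], "spin": 0}, {"hand": -0.1, "slide": [-40, 0, 0], "spin": 0}, {"hand": -0.1, "slide": [-45, 0, 0], "spin": 0}, {"hand": -0.1, "slide": [-45, 0, 0], "spin": 0}]'

```text
time: 14.05
tool_pos: [0.6084, -0.0321, 0.1941]
tool_rot: [1.544, 1.454, 0.08]
contact_force: [0.6, -0.4, -0.2]
opening: 0.0411
```

```bash
python3 - <<'E'
from h import *
s,M,p=state(); print(M,p)
p,q=cam("wrist"); cv2.imwrite("pics/l_wrist.png",p["pixels"])
C,ok=cloud(q); np.savez("w5.npz",C=C,ok=ok,px=p["pixels"])
p2,q2=cam("side"); cv2.imwrite("pics/l_side.png",p2["pixels"]); np.savez("s5.npz",C=cloud(q2)[0],px=p2["pixels"])
E
```

```text
[[ 0.1165  0.9875  0.1061]
 [ 0.0093  0.1058 -0.9943]
 [-0.9932  0.1168  0.0031]] [ 0.6084 -0.0321  0.1941]
```

View pics/l_wrist.png

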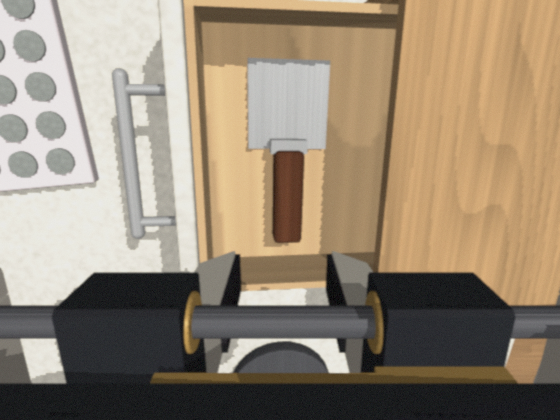

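View pics/l_side.png

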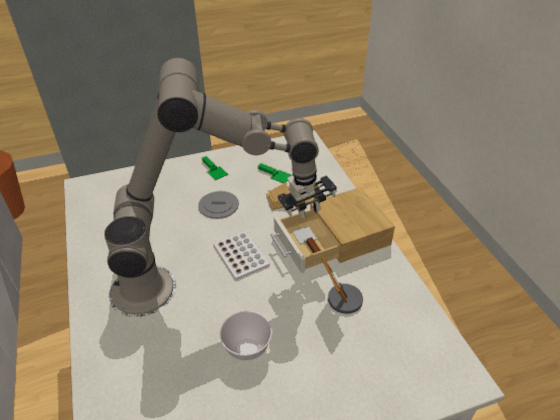

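The scraper lies flat in the drawer, with the blade at (288,105) and the handle at (288,195), clear of the walls. I'll check its numbers and plan the push.

```bash
python3 - <<'E'
from h import *
d=np.load("w5.npz"); C=d["C"];ok=d["ok"]
a=np.radians(5.05); U=np.array([[np.cos(a),np.sin(a)],[-np.sin(a),np.cos(a)]])
for u,v in ((260,70),(320,70),(260,140),(320,140),(288,160),(288,235),(120,80),(128,150),(135,225),(350,100)):
    P=C[v,u]; print(u,v,P,(P[:2]-[.8046,.0193])@U.T)
plan([0.445,-0.012,0.15],5)
E
```

```text
260 70 [0.5972 0.0693 0.0251] [-0.2022  0.0681]
320 70 [0.6482 0.0751 0.0258] [-0.1508  0.0693]
260 140 [0.6022 0.0113 0.0263] [-0.2023  0.0099]
320 140 [0.6561 0.0164 0.0272] [-0.1482  0.0102]
288 160 [ 0.6259 -0.0008  0.0478] [-0.1798 -0.0043]
288 235 [ 0.6337 -0.0694  0.0467] [-0.1781 -0.0733]
120 80 [0.4967 0.0487 0.0665] [-0.3041  0.0564]
128 150 [ 0.5013 -0.0007  0.0666] [-0.3039  0.0067]
135 225 [ 0.5061 -0.0597  0.0688] [-0.3043 -0.0525]
350 100 [0.68   0.0536 0.0211] [-0.1211  0.0452]
jaw 6.1 pos [611.9328 -32.8033 200.2757] turn -1.1 n 4 q6 -0.32
([7.1, -42.2, -9.7], 0.005)
([7.1, -42.3, -9.5], 0.005)
([7.1, -42.3, -9.3], 0.005)
([7.1, -42.4, -9.1], 0.005)
```

Call:
send_rows --grip_force 20 --motion '[{"hand": -1, "slide": [7, -42, -9], "spin": 0.005}, {"hand": -1, "slide": [7, -42, -9], "spin": 0.005}, {"hand": -1, "slide": [7, -42, -9], "spin": 0.005}, {"hand": -1, "slide": [7, -42, -9], "spin": 0.005}, {"hand": -1, "slide": [0, 0, 0], "spin": 0}]'

```text
time: 14.65
tool_pos: [0.4394, -0.012, 0.1465]
tool_rot: [1.537, 1.439, 0.052]
contact_force: [-0.2, 0.1, -0.2]
opening: 0.0059
```

```bash
python3 - <<'E'
from h import *
plan([0.457,-0.010,0.050],5)
s,M,p=state();print(M[:,0],s["opening"])
E
```

```text
jaw 4.9 pos [439.4339 -11.9631 146.528 ] turn 0.1 n 3 q6 -0.35
([32.7, 1.6, -0.3], -0.0004)
([32.7, 1.6, -0.3], -0.0004)
([32.7, 1.6, -0.3], -0.0004)
[ 0.1314  0.0069 -0.9913] 0.005892685306823368
```

Call:
send_rows --motion '[{"hand": -1, "slide": [33, 1, 0], "spin": 0}, {"hand": -1, "slide": [33, 1, 0], "spin": 0}, {"hand": -1, "slide": [33, 1, 0], "spin": 0}, {"hand": -1, "slide": [2, 0, 0], "spin": 0}]'

```text
time: 15.05
tool_pos: [0.4577, -0.0112, 0.0455]
tool_rot: [1.524, 1.432, 0.038]
contact_force: [0.4, 0.1, 0.8]
opening: 0.0008
```

```bash
python3 - <<'E'
from h import *
s,M,p=state();print(M[:,0],s["opening"])
d=np.array([np.cos(np.radians(5.05)),np.sin(np.radians(5.05)),0])
plan(np.array([.457,-.0095,.050])+d*.12,5,n=8)
p,q=cam("wrist"); cv2.imwrite("pics/m_wrist.png",p["pixels"])
E
```

```text
[ 0.1383  0.0053 -0.9904] 0.0007575575511644466
jaw 4.9 pos [457.6985 -11.2208  45.4778] turn 0.1 n 8 q6 -0.36
([1.5, 14.9, -0.3], -0.0002)
([1.5, 14.9, -0.3], -0.0002)
([1.5, 14.9, -0.3], -0.0002)
([1.5, 14.9, -0.3], -0.0002)
([1.5, 14.9, -0.3], -0.0002)
([1.5, 14.9, -0.3], -0.0002)
([1.5, 14.9, -0.3], -0.0002)
([1.5, 14.9, -0.2], -0.0002)
```

View pics/m_wrist.png

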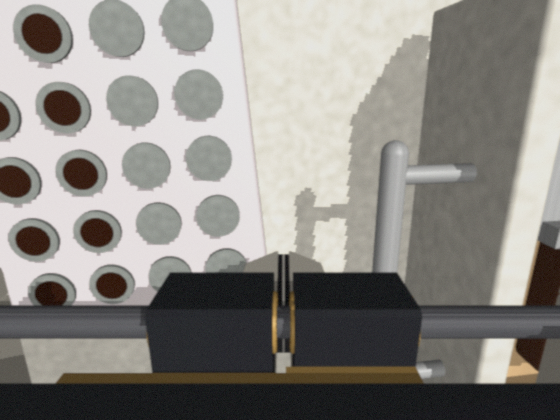

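Call:
send_rows --motion '[{"hand": -1, "slide": [2, 15, 0], "spin": 0}, {"hand": -1, "slide": [2, 15, 0], "spin": 0}, {"hand": -1, "slide": [2, 15, 0], "spin": 0}, {"hand": -1, "slide": [2, 15, 0], "spin": 0}, {"hand": -1, "slide": [2, 15, 0], "spin": 0}, {"hand": -1, "slide": [2, 15, 0], "spin": 0}, {"hand": -1, "slide": [2, 15, 0], "spin": 0}, {"hand": -1, "slide": [2, 15, 0], "spin": 0}]'

```text
time: 15.9
tool_pos: [0.5827, -0.0009, 0.0601]
tool_rot: [1.513, 1.427, 0.028]
contact_force: [-1.8, -0.8, 0.3]
opening: 0.0006
```

Call:
send_rows --motion '[{"hand": -1, "slide": [12, -6, 0], "spin": 0}, {"hand": -1, "slide": [4, 4, 0], "spin": 0}]'

```text
time: 16.1
tool_pos: [0.5863, -0.0011, 0.0484]
tool_rot: [1.505, 1.421, 0.021]
contact_force: [-2.1, 0.6, -1.2]
opening: -0.0001
```

Call:
send_rows --motion '[{"hand": -1, "slide": [4, 13, 0], "spin": 0}, {"hand": -1, "slide": [3, 10, 0], "spin": 0}]'

```text
time: 16.3
tool_pos: [0.6109, 0.001, 0.0479]
tool_rot: [1.503, 1.42, 0.019]
contact_force: [-1.5, -0.7, 0.6]
opening: 0.0003
```

Call:
send_rows --motion '[{"hand": -1, "slide": [3, 7, 0], "spin": 0}, {"hand": -1, "slide": [3, 5, 0], "spin": 0}]'

```text
time: 16.5
tool_pos: [0.6243, 0.002, 0.0465]
tool_rot: [1.501, 1.42, 0.017]
contact_force: [-28.8, -4.6, 27.0]
opening: 0.0005
```

Call:
send_rows --motion '[{"hand": -1, "slide": [1, 3, 0], "spin": 0}]'

```text
time: 16.6
tool_pos: [0.624, 0.0021, 0.0462]
tool_rot: [1.501, 1.429, 0.017]
contact_force: [-23.1, -3.5, 15.8]
opening: 0.0004
```

Call:
send_rows --motion '[{"hand": -1, "slide": [0, -15, 0], "spin": 0}, {"hand": -1, "slide": [-10, -25, 0], "spin": 0}, {"hand": -1, "slide": [-40, -20, 0], "spin": 0}, {"hand": -1, "slide": [-45, -20, 0], "spin": 0}, {"hand": -1, "slide": [-45, -15, 0], "spin": 0}, {"hand": -1, "slide": [-45, 0, 0], "spin": 0}]'

```text
time: 17.2
tool_pos: [0.4981, -0.0069, 0.2177]
tool_rot: [1.509, 1.439, 0.025]
contact_force: [1.3, 0.5, 0.1]
opening: 0.0001
```

```bash
python3 - <<'E'
from h import *
s,M,p=state();print(M[:,0],p,jaw(M))
p,q=cam("wrist"); cv2.imwrite("pics/n_wrist.png",p["pixels"])
C,ok=cloud(q)
a=np.radians(5.05); U=np.array([[np.cos(a),np.sin(a)],[-np.sin(a),np.cos(a)]])
X=C[ok]; L=(X[:,:2]-[.8046,.0193])@U.T
fr=(abs(X[:,2]-.089)<.003)&(L[:,1]<.1)&(L[:,1]>-.03)&(L[:,0]<-.1)
print("front x",np.percentile(L[fr,0],[1,50,99]))
b=(abs(X[:,2]-.066)<.004)&(L[:,1]<.05)&(L[:,1]>-.03)&(L[:,0]<-.14)&(L[:,0]>-.19)
print("bar",np.percentile(L[b,0],[1,50,99]),b.sum())
p,q=cam("side"); cv2.imwrite("pics/n_side.png",p["pixels"]); C,ok=cloud(q); np.savez("s6.npz",C=C,ok=ok,px=p["pixels"])
p,q=cam("scene"); cv2.imwrite("pics/n_scene.png",p["pixels"]); C,ok=cloud(q); np.savez("c6.npz",C=C,ok=ok,px=p["pixels"])
E
```

```text
[ 0.1318  0.0033 -0.9913] [ 0.4981 -0.0069  0.2177] 5.011776814648577
front x [-0.1278 -0.1195 -0.1114]
bar [-0.1681 -0.1642 -0.1435] 1071
```

View pics/n_wrist.png

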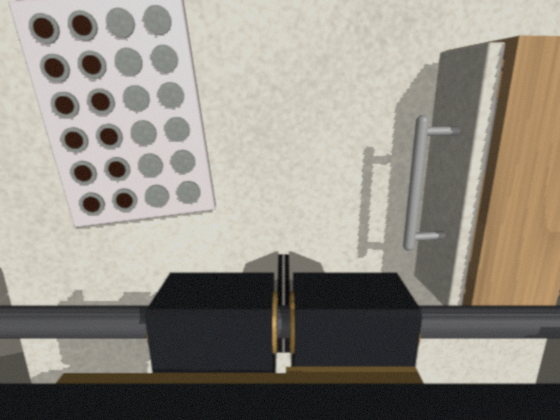

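View pics/n_side.png

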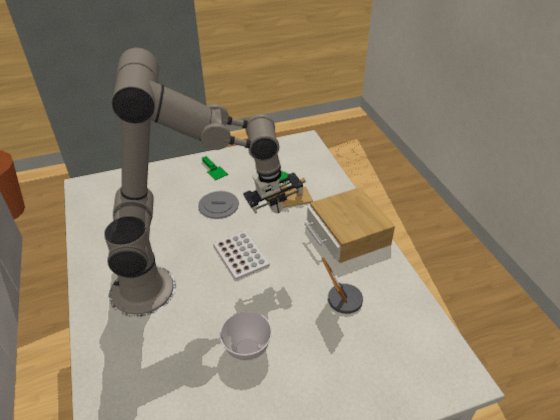

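```bash
python3 - <<'E'
import cv2
a=cv2.imread("pics/n_wrist.png")[20:320,380:560]; cv2.imwrite("pics/n_z.png",cv2.resize(a,None,fx=2,fy=2))
a=cv2.imread("pics/n_side.png")[180:330,290:410]; cv2.imwrite("pics/n_z2.png",cv2.resize(a,None,fx=4,fy=4))
E
```

```text
(no output)
```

View pics/n_z.png

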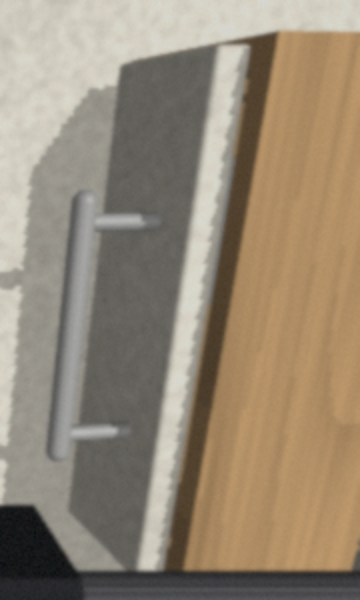

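View pics/n_z2.png

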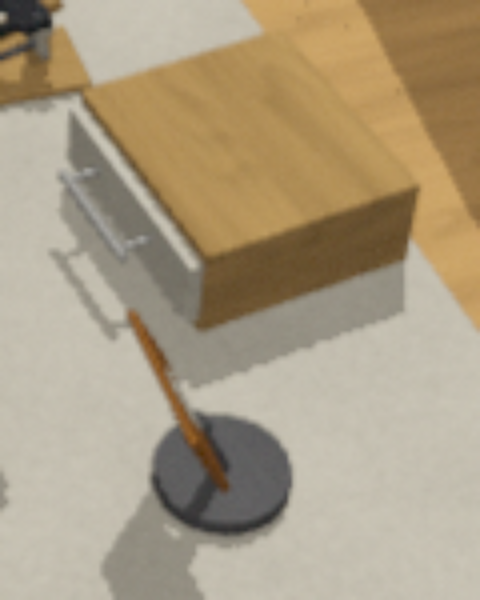

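The drawer front sits flush with the unit (zoomed side picture), so it is shut. Now I'll measure the sign.

```bash
python3 - <<'E'
from h import *
for f in ("s6","c6"):
    d=np.load(f+".npz"); C=d["C"]; ok=d["ok"]
    r=ok&(C[...,0]>.54)&(C[...,0]<.72)&(C[...,1]>-.38)&(C[...,1]<-.2)
    D=C[r&(abs(C[...,2]-.018)<.005)]
    if len(D)>30:
        (c,rad)=cv2.minEnclosingCircle(D[:,:2].astype(np.float32)); print(f,"disc",len(D),c,rad,D[:,:2].min(0),D[:,:2].max(0))
    B=C[r&(C[...,2]>.085)&(C[...,2]<.19)]
    c=np.median(B,0); _,_,V=np.linalg.svd(B-B.mean(0)); print("board",len(B),B.mean(0),V, B.min(0),B.max(0))
s,M,p=state(); print(p)
plan([0.50,-0.29,0.30],-5)
E
```

```text
s6 disc 571 (0.6522760987281799, -0.27818915247917175) 0.06204596906900406 [ 0.592  -0.3399] [ 0.7116 -0.2213]
board 224 [ 0.5943 -0.2985  0.1495] [[-0.0622  0.9652  0.2542]
 [ 0.4677  0.2531 -0.8469]
 [ 0.8817 -0.0662  0.4672]] [ 0.5751 -0.3566  0.0855] [ 0.6329 -0.2145  0.1824]
c6 disc 341 (0.6568446755409241, -0.2791784703731537) 0.06498312205076218 [ 0.5932 -0.3422] [ 0.7138 -0.2212]
board 596 [ 0.6038 -0.2783  0.1364] [[ 0.0202  0.9973  0.0702]
 [ 0.417   0.0554 -0.9072]
 [ 0.9087 -0.0476  0.4148]] [ 0.5793 -0.3611  0.0857] [ 0.6333 -0.207   0.185 ]
[ 0.502  -0.0073  0.2201]
jaw 5.0 pos [502.0369  -7.2895 220.0882] turn -10.0 n 7 q6 -0.29
([-11.4, -2.2, 40.3], 0.025)
([-11.4, -1.2, 40.4], 0.025)
([-11.4, -0.2, 40.4], 0.025)
([-11.4, 0.8, 40.4], 0.025)
([-11.4, 1.9, 40.3], 0.025)
([-11.4, 2.9, 40.3], 0.025)
([-11.4, 3.9, 40.2], 0.025)
```

```bash
python3 - <<'E'
from h import *
plan([0.56,-0.285,0.33],-85)
E
```

```text
jaw 5.0 pos [502.0369  -7.2895 220.0882] turn 90.0 n 12 q6 -0.29
([-8.4, 4.0, 23.6], -0.1308)
([-8.4, 0.9, 23.9], -0.1308)
([-8.4, -2.2, 23.8], -0.1308)
([-8.4, -5.3, 23.3], -0.1308)
([-8.4, -8.3, 22.4], -0.1308)
([-8.4, -11.1, 21.2], -0.1308)
([-8.4, -13.8, 19.5], -0.1308)
([-8.4, -16.2, 17.6], -0.1308)
([-8.4, -18.4, 15.3], -0.1308)
([-8.4, -20.2, 12.8], -0.1308)
([-8.4, -21.7, 10.0], -0.1308)
([-8.4, -22.8, 7.1], -0.1308)
```

```bash
python3 - <<'E'
from h import *
plan([0.56,-0.285,0.33],-83)
E
```

```text
jaw 5.0 pos [502.0369  -7.2895 220.0882] turn -88.0 n 12 q6 -0.29
([-8.4, 4.0, 23.6], 0.128)
([-8.4, 7.0, 22.9], 0.128)
([-8.4, 9.9, 21.8], 0.128)
([-8.4, 12.6, 20.3], 0.128)
([-8.4, 15.1, 18.6], 0.128)
([-8.4, 17.3, 16.5], 0.128)
([-8.4, 19.3, 14.1], 0.128)
([-8.4, 20.9, 11.6], 0.128)
([-8.4, 22.2, 8.8], 0.128)
([-8.4, 23.2, 5.9], 0.128)
([-8.4, 23.7, 2.9], 0.128)
([-8.4, 23.9, -0.2], 0.128)
```

Call:
send_rows --motion '[{"hand": -1, "slide": [-10, 4, 23], "spin": 0.128}, {"hand": -1, "slide": [-10, 7, 23], "spin": 0.128}, {"hand": -1, "slide": [-10, 10, 22], "spin": 0.128}, {"hand": -1, "slide": [-9, 13, 20], "spin": 0.128}, {"hand": -1, "slide": [-8, 15, 19], "spin": 0.128}, {"hand": -1, "slide": [-8, 17, 17], "spin": 0.128}]'

```text
time: 17.95
tool_pos: [0.5282, -0.1482, 0.2748]
tool_rot: [2.323, 1.438, 0.047]
contact_force: [0.0, 0.4, 0.2]
opening: 0.0005
```

Call:
send_rows --motion '[{"hand": -1, "slide": [-8, 19, 14], "spin": 0.128}, {"hand": -1, "slide": [-8, 21, 12], "spin": 0.128}, {"hand": -1, "slide": [-8, 22, 9], "spin": 0.128}, {"hand": -1, "slide": [-8, 23, 6], "spin": 0.128}, {"hand": -1, "slide": [-8, 24, 3], "spin": 0.128}, {"hand": -1, "slide": [-8, 24, 0], "spin": 0.128}, {"hand": -1, "slide": [0, 0, 0], "spin": 0}]'

```text
time: 18.65
tool_pos: [0.5527, -0.298, 0.3168]
tool_rot: [-3.098, 1.449, 0.102]
contact_force: [-1.1, -0.3, 0.9]
opening: 0.0004
```

```bash
python3 - <<'E'
from h import *
s,M,p=state();print(M,p,jaw(M),s["qpos"])
p,q=cam("wrist"); cv2.imwrite("pics/o_wrist.png",p["pixels"])
C,ok=cloud(q); np.savez("w7.npz",C=C,ok=ok,px=p["pixels"])
for t in ("sign","stand"):
  for r in vision.cut_out(p,t): print(t,r["uv"],r["conf"],np.median(C[r["mask"]&ok],0)); 
E
```

```text
[[ 0.1212  0.0586 -0.9909]
 [ 0.0124 -0.9983 -0.0575]
 [-0.9926 -0.0053 -0.1217]] [ 0.5527 -0.298   0.3168] -86.64302084881464 [-0.6595  0.4326  1.1474  0.0845  1.4733  0.8485]
stand [272.8, 141.8] 0.97 [ 0.6161 -0.2803  0.1078]
```

View pics/o_wrist.png

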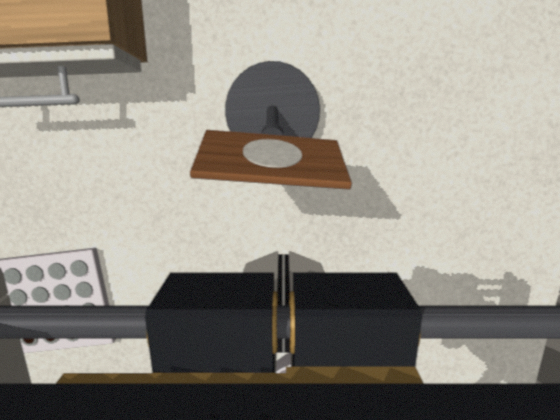

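The wrist picture shows the sign's one-dot face (dot at 272,153), its board corners near (205,131), (343,141), (350,186) and (192,177), and the disc centred near (272,105).

```bash
cat > signfit.py <<'E'
from h import *
def signfit(C,ok,c,foot=None):
    r=ok&(C[...,0]>c[0]-.16)&(C[...,0]<c[0]+.1)&(abs(C[...,1]-c[1])<.12)
    return r
E
python3 - <<'E'
from h import *
d=np.load("w7.npz"); C=d["C"];ok=d["ok"];v,u=np.mgrid[:420,:560]
r=ok&(u>180)&(u<360)&(v>50)&(v<200)
D=C[r&(abs(C[...,2]-.018)<.004)]
D=D[:,:2]; 
# circle fit on hull points
h=cv2.convexHull(D.astype(np.float32))[:,0].astype(float)
from scipy.optimize import least_squares
h=h[h[:,0]>.62]
f=least_squares(lambda t:np.hypot(h[:,0]-t[0],h[:,1]-t[1])-.06,[.652,-.28],loss="soft_l1",f_scale=.001); print("disc",f.x,abs(f.fun).mean(),len(h))
m=(r&(C[...,2]>.09)&(v>128)&(v<184)).astype(np.uint8); m=cv2.erode(m,np.ones((3,3)))>0
B=C[m]; c=B.mean(0); _,_,V=np.linalg.svd(B-c); n=V[2]*np.sign(V[2][0]); print("board",len(B),c,n)
for uv in ((207,133),(341,143),(347,181),(195,174),(272,153)): print(uv,C[uv[1],uv[0]])
# solve yaw & theta from normal: n=cos t x' + sin t y
def nn(t,y):
    x=np.array([.906*np.cos(t),np.sin(t),.423*np.cos(t)]); return R.from_euler("z",y).apply(x)
g=least_squares(lambda t:nn(*t)-n,[-.15,.1]); print("theta,yaw",g.x,g.fun)
# joint fit with corners: face plane offset, foot
cor=np.array([C[133,207],C[143,341],C[181,347],C[174,195]])
def model(t,y,fx,fy):
    Ry=R.from_euler("z",y).as_matrix(); a=np.array([-.423,0,.906]);xp=np.array([.906,0,.423]);yy=np.array([0,1,0])
    e=np.cos(t)*yy-np.sin(t)*xp; nn=np.cos(t)*xp+np.sin(t)*yy
    P=[np.array([0,0,.02])+s*a+w*e+.004*nn for s,w in ((.08,.07),(.08,-.07),(.17,-.07),(.17,.07))]
    return np.array(P)@Ry.T+[fx,fy,0]
g=least_squares(lambda t:(model(*t)-cor).ravel(),[-.15,.1,.652,-.28]); print("corner fit",g.x,np.abs(g.fun).max())
g=least_squares(lambda t:(model(t[0],t[1],*f.x)-cor).ravel(),[-.15,.1]); print("corner fit, disc fixed",g.x,np.abs(g.fun).max())
E
```

```text
disc [ 0.652 -0.277] 0.0007836270506499496 40
board 6488 [ 0.5992 -0.2823  0.1447] [ 0.8992 -0.0439  0.4354]
(207, 133) [ 0.6188 -0.2153  0.1087]
(341, 143) [ 0.6178 -0.3687 -0.0004]
(347, 181) [ 0.5841 -0.3507  0.1706]
(195, 174) [ 0.5835 -0.221   0.1801]
(272, 153) [ 0.6034 -0.2833  0.1376]
theta,yaw [ 0.     -0.0488] [ 0.0058 -0.0003 -0.0124]
corner fit [-0.7103  0.6108  0.6406 -0.258 ] 0.07484435250828027
corner fit, disc fixed [-0.449   0.3145] 0.08153954811717191
```

```bash
python3 - <<'E'
import cv2
a=cv2.imread("pics/o_wrist.png")[50:200,180:360]; cv2.imwrite("pics/o_z.png",cv2.resize(a,None,fx=4,fy=4,interpolation=cv2.INTER_NEAREST))
E
```

```text
(no output)
```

View pics/o_z.png

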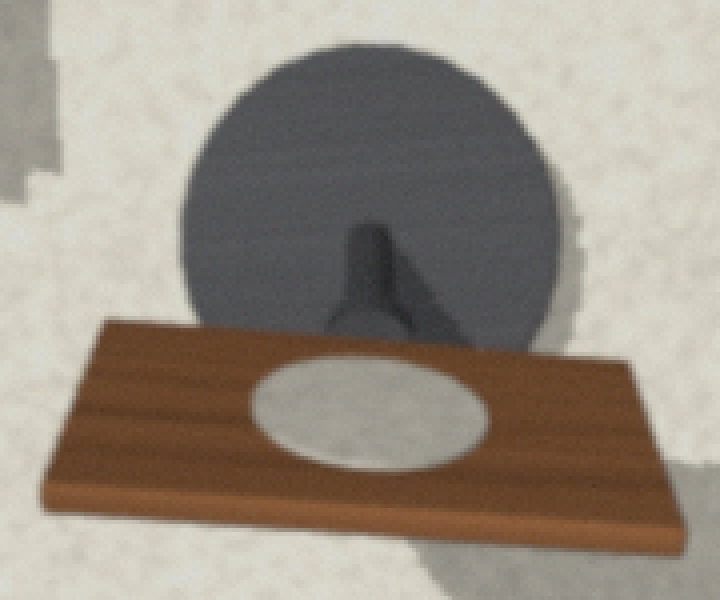

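```bash
cat > sm.py <<'E'
from h import *
from scipy.optimize import least_squares
A=np.array([-.423,0,.906]);XP=np.array([.906,0,.423]);YY=np.array([0,1.,0])
def model(t,y,fx,fy,off=.004,pts=((.08,.07),(.08,-.07),(.17,-.07),(.17,.07))):
    Ry=R.from_euler("z",y).as_matrix()
    e=np.cos(t)*YY-np.sin(t)*XP; nn=np.cos(t)*XP+np.sin(t)*YY
    P=[np.array([0,0,.02])+s*A+w*e+off*nn for s,w in pts]
    return np.array(P)@Ry.T+[fx,fy,0]
E
python3 - <<'E'
from sm import *
p,q=cam("wrist")
px=np.array([[206.3,130.5],[337,140.5],[351.5,181.8],[190.8,171.5]])
f0=np.array([.652,-.277])
for w in (0.001,500,3000):
    g=least_squares(lambda t:np.r_[(proj(q,model(*t))-px).ravel(),(t[2:]-f0)*w],[-.15,.1,.652,-.28])
    print(w,g.x,g.fun.round(1))
E
```

```text
0.001 [-0.1679  0.1456  0.6505 -0.2716] [-1.1 -1.1  0.6 -1.2  1.8  1.3 -1.4  0.8 -0.   0. ]
500 [-0.1287  0.1108  0.6508 -0.2736] [-0.2 -1.1  1.6 -1.3  1.5  1.3 -1.8  0.7 -0.6  1.7]
3000 [-0.0635  0.0533  0.6517 -0.2768] [ 1.3 -1.5  3.1 -2.1  0.9  0.7 -2.5 -0.1 -1.   0.7]
```

```bash
cat > path.py <<'E'
from sm import *
PAR=dict(y=.11,fx=.651,fy=-.274)
def tcp(theta,M,r=.048,s=.148,gap=0.0):
    Ry=R.from_euler("z",PAR["y"]).as_matrix(); foot=np.array([PAR["fx"],PAR["fy"],.02])
    a=Ry@A; e=Ry@(np.cos(theta)*YY-np.sin(theta)*XP); n=Ry@(np.cos(theta)*XP+np.sin(theta)*YY)
    w=-e
    box=[np.array([-k,j*.019,l*.0095]) for k in np.linspace(0,.06,31) for j in(-1,0,1) for l in(-1,0,1)]
    box=np.array(box)@M.T
    base=foot+s*a+r*w
    def clear(d):
        P=base+d*n+box-foot; on=(P@a)<=.172
        return (P[on]@n).min()-.005-gap
    from scipy.optimize import brentq
    d=brentq(clear,0,.12); return base+d*n
E
python3 - <<'E'
from path import *
s,M,p=state()
for th in np.r_[-.1,np.arange(-.3,-3.2,-.25),-3.14]:
    x=tcp(th,M); print(round(th,2),x*1000)
print("start",tcp(-.13,M,gap=.02)*1000)
E
```

```text
-0.1 [ 603.4105 -328.8248  158.4224]
-0.3 [ 597.6245 -331.5552  155.5973]
-0.55 [ 588.944  -333.6683  151.4607]
-0.8 [ 578.8361 -333.3974  146.7839]
-1.05 [ 567.9803 -329.8121  141.9298]
-1.3 [ 557.5087 -322.3407  137.4533]
-1.55 [ 548.8245 -310.9999  134.0045]
-1.8 [ 542.8209 -301.6689  131.6967]
-2.05 [ 538.4626 -290.9236  130.2249]
-2.3 [ 536.889  -277.7994  130.1673]
-2.55 [ 539.2239 -263.4874  131.9844]
-2.8 [ 546.0697 -249.7449  135.8657]
-3.05 [ 557.2868 -238.5737  141.6437]
-3.14 [ 562.2366 -235.5495  144.0957]
start [ 620.7527 -329.877   166.4164]
```

```bash
python3 - <<'E'
from h import *
plan([0.624,-0.330,0.23],-86.6,n=3)
E
```

```text
jaw -86.2 pos [ 552.2935 -294.0235  316.8032] turn -0.4 n 3 q6 0.84
([31.4, 13.7, -19.4], 0.0024)
([31.4, 13.7, -19.4], 0.0024)
([31.4, 13.7, -19.5], 0.0024)
```

Call:
send_rows --motion '[{"hand": -1, "slide": [31, 14, -20], "spin": 0}, {"hand": -1, "slide": [31, 14, -20], "spin": 0}, {"hand": -1, "slide": [31, 14, -20], "spin": 0}, {"hand": -1, "slide": [2, 0, 0], "spin": 0}]'

```text
time: 19.25
tool_pos: [0.6289, -0.3267, 0.2282]
tool_rot: [-3.099, 1.448, 0.118]
contact_force: [-0.8, 0.3, -0.8]
opening: 0.0004
```

```bash
python3 - <<'E'
from path import *
s,M,p=state();print(M)
plan(tcp(-.13,M,gap=.015)-[0,0,.004],-86.6,n=3)
E
```

```text
[[ 0.122   0.0761 -0.9896]
 [ 0.0145 -0.9971 -0.0749]
 [-0.9924 -0.0052 -0.1227]]
jaw -85.6 pos [ 628.918  -326.7375  228.2358] turn -1.0 n 3 q6 0.86
([21.9, 0.8, 7.0], 0.0056)
([21.9, 0.8, 7.0], 0.0056)
([21.9, 0.9, 7.0], 0.0056)
```

Call:
send_rows --motion '[{"hand": -1, "slide": [24, 1, 5], "spin": 0}, {"hand": -1, "slide": [24, 1, 6], "spin": 0}, {"hand": -1, "slide": [22, 1, 6], "spin": 0}]'

```text
time: 19.55
tool_pos: [0.6228, -0.3271, 0.1592]
tool_rot: [-3.134, 1.442, 0.092]
contact_force: [0.6, -1.2, 0.1]
opening: 0.0009
```

```bash
python3 - <<'E'
from path import *
s,M,p=state();print(p,s["contact_force"],tcp(-.13,M,gap=.0))
p,q=cam("wrist"); cv2.imwrite("pics/p_wrist.png",p["pixels"])
p,q=cam("side"); cv2.imwrite("pics/p_side.png",cv2.resize(p["pixels"][180:330,260:400],None,fx=4,fy=4))
for th in (-.4,-.7,-1.0):
    plan(tcp(th,M),n=1)
E
```

```text
[ 0.6228 -0.3271  0.1592] [ 0.5853 -1.1939  0.0819] [ 0.6029 -0.3293  0.1582]
jaw -85.2 pos [ 620.8261 -326.1208  156.1825] turn 0 n 1 q6 0.83
([-1.3, 4.4, 26.7], 0.0)
jaw -85.2 pos [ 620.8261 -326.1208  156.1825] turn 0 n 1 q6 0.83
([2.7, 4.7, 38.8], 0.0)
jaw -85.2 pos [ 620.8261 -326.1208  156.1825] turn 0 n 1 q6 0.83
([7.0, 0.6, 52.1], 0.0)
```

View pics/p_side.png

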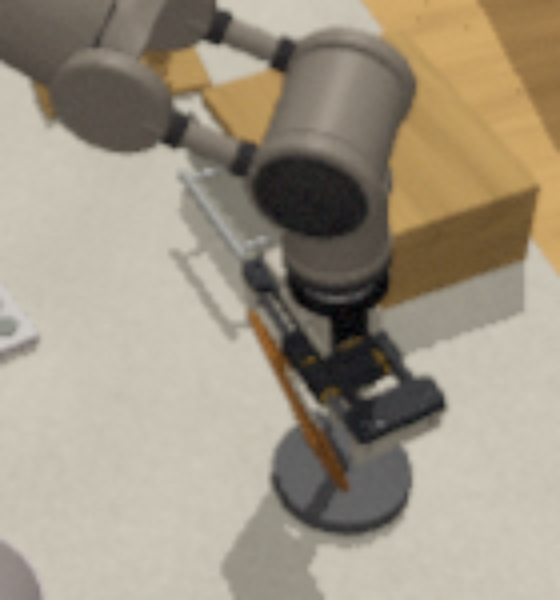

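View pics/p_wrist.png

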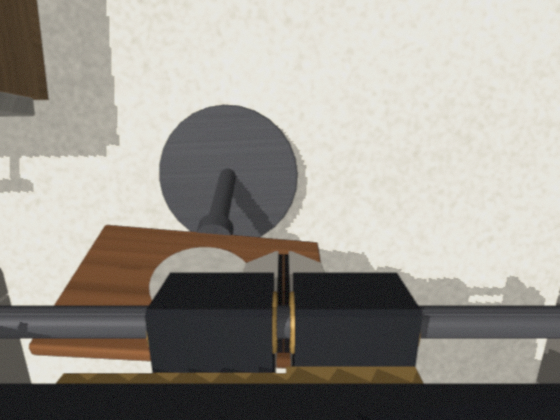

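Call:
send_rows --motion '[{"hand": -1, "slide": [0, 2, 13], "spin": 0}, {"hand": -1, "slide": [0, 2, 13], "spin": 0}, {"hand": -1, "slide": [3, 1, 12], "spin": 0}]'

```text
time: 19.95
tool_pos: [0.587, -0.3323, 0.1551]
tool_rot: [-3.135, 1.439, 0.094]
contact_force: [4.8, 1.0, 0.8]
opening: 0.001
```

```bash
cat > st.py <<'E'
from path import *
import sys
s,M,p=state();print(p,s["contact_force"],"tilt",M[:,0])
ths=np.linspace(-.1,-3.2,63); D=[np.linalg.norm(tcp(t,M)[:2]-p[:2]) for t in ths]; i=int(np.argmin(D)); print("nearest theta",ths[i],D[i],"z err",tcp(ths[i],M)[2]-p[2])
cur=p
for th in ths[i]-np.array([.3,.6,.9,1.2]):
    t=tcp(max(th,-3.2),M); print(round(th,2),t*1000,"slide",(M.T@(t-cur)*1000).round(1)); cur=t
E
python3 st.py
```

```text
[ 0.587  -0.3323  0.1551] [4.764  0.9802 0.8281] tilt [ 0.1309  0.0124 -0.9913]
nearest theta -0.6 0.0016544166769631938 z err -0.0044567373391065646
-0.9 [ 574.6136 -332.498   144.8705] slide [ 8.5 -0.9 13.6]
-1.2 [ 561.5567 -325.7932  139.1549] slide [ 4.  -7.8 13.1]
-1.5 [ 550.3198 -313.3897  134.5759] slide [  3.2 -13.3  10.6]
-1.8 [ 542.8045 -301.8352  131.6805] slide [  2.  -12.2   6.8]
```

Contact is made (about 5 N), so I'll follow the arc.

Call:
send_rows --motion '[{"hand": -1, "slide": [6, 0, 7], "spin": 0}, {"hand": -1, "slide": [5, -1, 7], "spin": 0}, {"hand": -1, "slide": [3, -4, 7], "spin": 0}, {"hand": -1, "slide": [3, -4, 7], "spin": 0}, {"hand": -1, "slide": [3, -6, 6], "spin": 0}, {"hand": -1, "slide": [3, -7, 5], "spin": 0}]'

```text
time: 20.55
tool_pos: [0.5503, -0.3139, 0.1329]
tool_rot: [3.079, 1.429, 0.028]
contact_force: [1.4, -1.2, 1.3]
opening: 0.0004
```

```bash
python3 st.py; python3 - <<'E'
from h import *
p,q=cam("side"); cv2.imwrite("pics/q_side.png",cv2.resize(p["pixels"][180:330,260:400],None,fx=4,fy=4))
E
```

```text
[ 0.5503 -0.3139  0.1329] [ 1.4242 -1.2234  1.3094] tilt [ 0.1417  0.0039 -0.9899]
nearest theta -1.5000000000000002 0.00048272591312208926 z err 0.0017128982861128461
-1.8 [ 542.7837 -302.0454  131.6601] slide [  0.2 -12.4   6.5]
-2.1 [ 537.8734 -288.4879  130.0763] slide [  0.9 -14.    3.8]
-2.4 [ 537.4963 -271.8876  130.7521] slide [ -0.7 -16.6  -1.2]
-2.7 [ 543.2778 -254.713   134.3154] slide [ -2.6 -16.6  -7.8]
```

View pics/q_side.png

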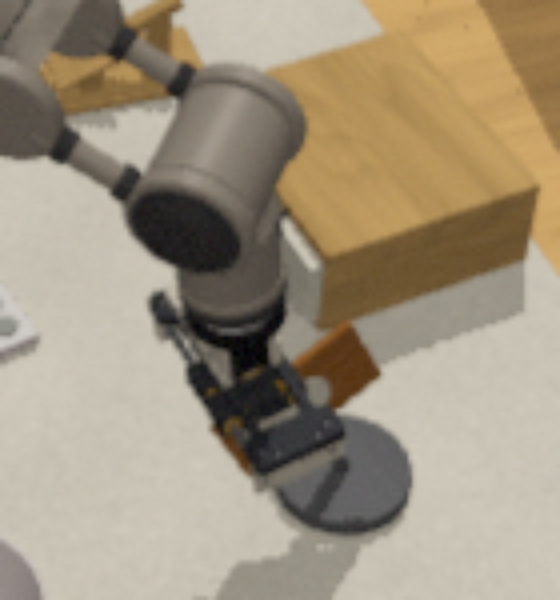

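The sign has turned about 80–90°, with its raised wing at about (345,365) in the zoomed crop. Continuing.

Call:
send_rows --motion '[{"hand": -1, "slide": [1, -6, 3], "spin": 0}, {"hand": -1, "slide": [1, -6, 3], "spin": 0}, {"hand": -1, "slide": [1, -7, 2], "spin": 0}, {"hand": -1, "slide": [1, -7, 2], "spin": 0}, {"hand": -1, "slide": [0, -8, 0], "spin": 0}, {"hand": -1, "slide": [0, -8, -1], "spin": 0}]'

```text
time: 21.2
tool_pos: [0.535, -0.2695, 0.1257]
tool_rot: [3.085, 1.432, 0.034]
contact_force: [-0.2, -1.4, 0.1]
opening: 0.0006
```

```bash
python3 st.py; python3 - <<'E'
from h import *
p,q=cam("side"); cv2.imwrite("pics/r_side.png",cv2.resize(p["pixels"][180:330,260:400],None,fx=4,fy=4))
E
```

```text
[ 0.535  -0.2695  0.1257] [-0.1581 -1.3542  0.0971] tilt [ 0.1379  0.0047 -0.9904]
nearest theta -2.45 0.0029993872312830848 z err 0.0054650670447553285
-2.75 [ 544.8223 -252.0614  135.168 ] slide [ -8.  -16.4 -12.6]
-3.05 [ 558.0437 -238.4115  142.0032] slide [ -4.9 -12.4 -15.2]
-3.35 [ 565.6431 -233.8949  145.7614] slide [-2.7 -3.8 -8.4]
-3.65 [ 565.6431 -233.8949  145.7614] slide [0. 0. 0.]
```

View pics/r_side.png

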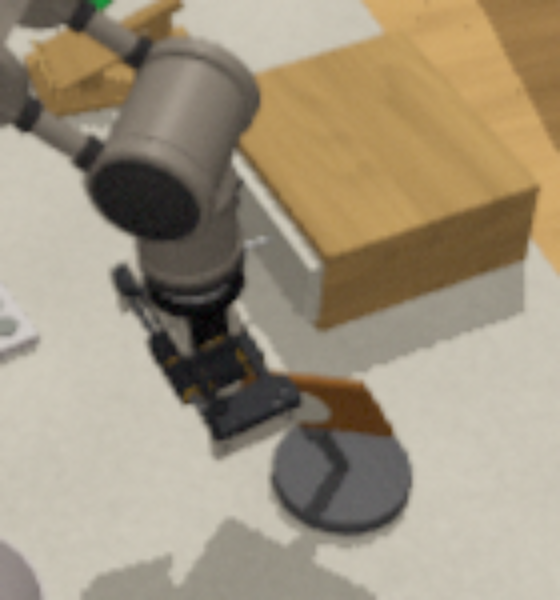

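Going on to about -2.95 rad, then I'll look.

Call:
send_rows --motion '[{"hand": -1, "slide": [-2, -8, -5], "spin": 0}, {"hand": -1, "slide": [-2, -8, -7], "spin": 0}, {"hand": -1, "slide": [-2, -6, -7], "spin": 0}, {"hand": -1, "slide": [-2, -5, -6], "spin": 0}]'

```text
time: 21.65
tool_pos: [0.5569, -0.2358, 0.1371]
tool_rot: [3.102, 1.435, 0.052]
contact_force: [-0.7, -2.1, 0.4]
opening: 0.0005
```

```bash
python3 st.py; python3 - <<'E'
from h import *
p,q=cam("side"); cv2.imwrite("pics/t_side.png",cv2.resize(p["pixels"][180:330,260:400],None,fx=4,fy=4))
p,q=cam("wrist"); cv2.imwrite("pics/t_wrist.png",p["pixels"])
E
```

```text
[ 0.5569 -0.2358  0.1371] [-0.6997 -2.0561  0.4193] tilt [ 0.1353  0.0071 -0.9908]
nearest theta -3.0500000000000003 0.002801628992183568 z err 0.0048585988361507515
-3.35 [ 565.5938 -233.8972  145.7384] slide [-7.4 -1.1 -9.9]
-3.65 [ 565.5938 -233.8972  145.7384] slide [0. 0. 0.]
-3.95 [ 565.5938 -233.8972  145.7384] slide [0. 0. 0.]
-4.25 [ 565.5938 -233.8972  145.7384] slide [0. 0. 0.]
```

View pics/t_side.png

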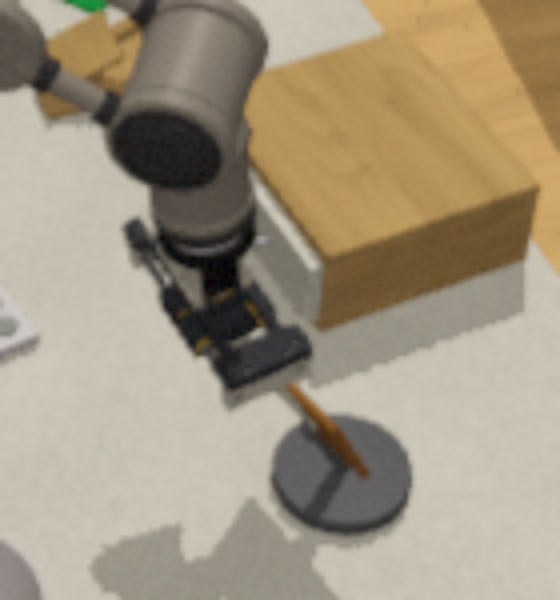

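View pics/t_wrist.png

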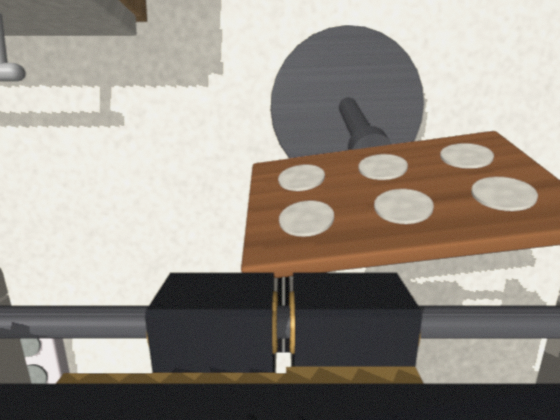

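```bash
python3 - <<'E'
from sm import *
p,q=cam("wrist")
px=np.array([[254,164],[494,132],[244,265]])
pts=((.08,-.07),(.08,.07),(.17,-.07))
for y,fx,fy in ((.11,.651,-.274),(.055,.652,-.277),(.146,.6505,-.2716)):
    g=least_squares(lambda t:(proj(q,model(t[0],y,fx,fy,-.004,pts))-px).ravel(),[-2.9]); print(y,g.x,g.fun.round(1))
g=least_squares(lambda t:np.r_[(proj(q,model(t[0],t[1],t[2],t[3],-.004,pts))-px).ravel(),(t[2:]-[.6515,-.2755])*500],[-2.9,.1,.65,-.275]); print(g.x,g.fun.round(1))
E
```

```text
0.11 [-3.0177] [ -8.7  -1.8  -4.3  -2.1 -15.8   4.9]
0.055 [-2.9473] [ -6.1  -2.1  -0.4  -4.8 -16.9   2.8]
0.146 [-3.0603] [-11.1  -1.6  -7.6  -1.2 -16.    6. ]
[-3.0943  0.1624  0.6514 -0.2766] [-1.8 -4.1  1.6 -0.2 -0.   3.  -0.1 -0.6]
```

Call:
send_rows --motion '[{"hand": -1, "slide": [-1, -1, -4], "spin": 0}, {"hand": -1, "slide": [0, 0, -1], "spin": 0}]'

```text
time: 22.0
tool_pos: [0.5615, -0.2345, 0.1385]
tool_rot: [3.106, 1.435, 0.057]
contact_force: [-1.5, 0.3, 0.9]
opening: 0.0004
```

Call:
send_rows --motion '[{"hand": -1, "slide": [0, 0, 20], "spin": 0}, {"hand": -1, "slide": [-10, 0, 30], "spin": 0}, {"hand": -1, "slide": [-45, 0, 5], "spin": 0}, {"hand": -1, "slide": [-45, 10, 0], "spin": 0}, {"hand": -1, "slide": [-45, 15, -5], "spin": 0}, {"hand": -1, "slide": [-45, 15, -10], "spin": 0}, {"hand": -1, "slide": [0, 0, 0], "spin": 0}]'

```text
time: 22.7
tool_pos: [0.4964, -0.2808, 0.3256]
tool_rot: [3.139, 1.439, 0.087]
contact_force: [0.8, -0.6, -0.5]
opening: 0.0003
```

```bash
python3 - <<'E'
from h import *
s,M,p=state(); print(p,M[:,0])
p,q=cam("wrist"); cv2.imwrite("pics/u_wrist.png",p["pixels"]); C,ok=cloud(q); np.savez("w8.npz",C=C,ok=ok,px=p["pixels"])
p,q=cam("scene"); cv2.imwrite("pics/u_scene.png",p["pixels"]); C,ok=cloud(q); np.savez("c8.npz",C=C,ok=ok,px=p["pixels"])
E
```

```text
[ 0.4964 -0.2808  0.3256] [ 0.1307  0.0114 -0.9914]
```

View pics/u_wrist.png

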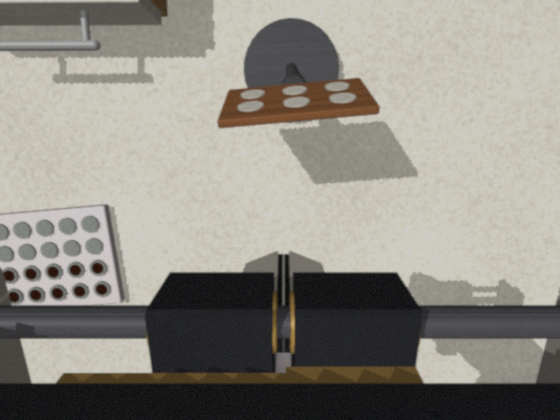

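View pics/u_scene.png

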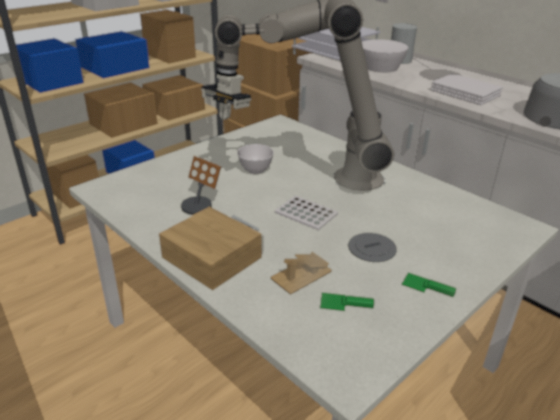

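```bash
python3 - <<'E'
from sm import *
d=np.load("c8.npz"); C=d["C"];ok=d["ok"]
r=ok&(C[...,0]>.54)&(C[...,0]<.72)&(C[...,1]>-.38)&(C[...,1]<-.2)&(C[...,2]>.085)&(C[...,2]<.19)
B=C[r]; _,_,V=np.linalg.svd(B-B.mean(0)); print(len(B),B.mean(0)); print(V)
d=np.load("w8.npz"); C=d["C"];ok=d["ok"];v,u=np.mgrid[:420,:560]
m=(ok&(u>200)&(u<400)&(v<130)&(C[...,2]>.09)).astype(np.uint8); m=cv2.erode(m,np.ones((3,3)))>0
B=C[m]; _,_,V=np.linalg.svd(B-B.mean(0)); print(len(B),B.mean(0)); print(V)
cv2.imwrite("pics/u_z.png",cv2.resize(d["px"][10:140,205:395],None,fx=4,fy=4,interpolation=cv2.INTER_NEAREST))
E
```

```text
716 [ 0.6029 -0.28    0.1362]
[[-0.1656  0.9859 -0.0252]
 [-0.427  -0.0486  0.9029]
 [ 0.889   0.1603  0.429 ]]
5232 [ 0.597  -0.2842  0.1486]
[[-0.1714  0.9848 -0.0266]
 [ 0.4534  0.0549 -0.8896]
 [-0.8747 -0.1646 -0.4559]]
```

View pics/u_z.png

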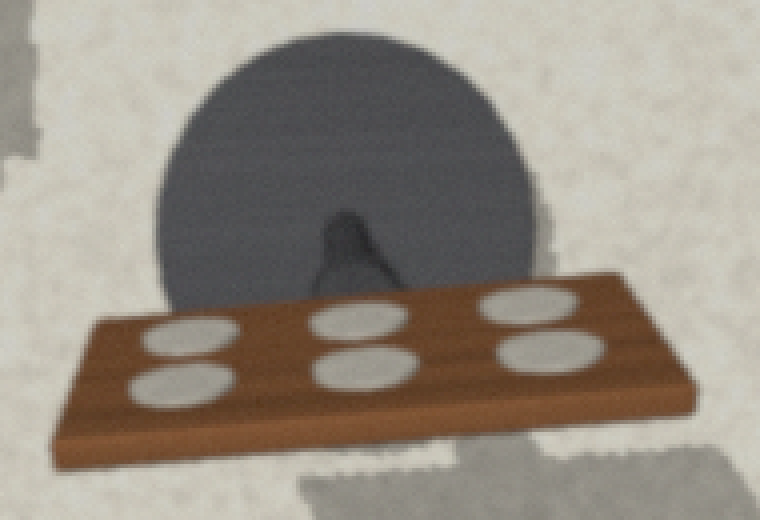

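```bash
python3 - <<'E'
from h import *
p,q=cam("scene"); C,ok=cloud(q); np.random
for t in ("bowl","potlid","mould"):
    r=vision.cut_out(p,t)[0]; X=C[r["mask"]&ok]; print(t,r["uv"],np.median(X,0),np.percentile(X,97,0))
print(observe()["contact_force"],observe()["time"])
job.hand_in()
E
```

```text
bowl [252.5, 156.9] [ 0.2778 -0.3561  0.0645] [ 0.3552 -0.2767  0.0919]
potlid [370.7, 249.0] [0.3702 0.3575 0.011 ] [0.4383 0.4249 0.0172]
mould [305.5, 212.8] [0.3799 0.0573 0.0158] [0.4453 0.1444 0.0221]
[ 0.336  -0.1553 -0.8876] 23.0
the job is handed in; nothing more can be done
```

The station is closed down and I handed the job in at about 23 s of the 72 s allowed; the hand-in reports no verdict.

- **Drawer and scraper:** I pulled the drawer open by its bar to about 0.15 m. I took the dark-handled scraper off the rest, laid it in the drawer and let go. The wrist camera then measured it flat, about 23 mm from the floor's centre in x and near 0 in y. I pushed the drawer shut by the bar until it met a firm stop at about 29 N. Pictures then showed the drawer front flush with the unit.
- **Sign:** I turned it clockwise with closed fingers and backed away. The six-dot face now looks to the side away from the robot. The last plane fits, from the scene and wrist cameras, put the joint at about -3.08 rad. Earlier corner fits, taken before the final nudge, ranged from -2.95 to -3.09 because the stand's turn was uncertain. All of these are within the tolerance.
- **Other things:** The bowl, lid and mould measured within about 4 mm of where they started. The gripper was well clear and touching nothing.

- **Drawer shut:** My estimates of the shut position disagreed by about 10 mm. For the drawer being fully shut I relied on the stop force and the flush front.
- **Scraper:** I could not see it again once the drawer was closed.

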